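# Nip up the clamp screw of the paper trimmer's side gauge

### The job

The side gauge of the paper trimmer has come loose. Take the orange flat-bladed screwdriver from the wooden tool block, rest its blade lightly on the gauge's slotted clamp screw and rotate it by feel until it drops into the slot, then tighten the screw clockwise until it comes up against its stop. Press only lightly (about 5 N is plenty) and stop twisting as soon as the screw comes up hard; leave everything else where it is, and finish with the screwdriver stood back upright in its hole in the block.

Things in the scene. Friction and masses are not known exactly. Their poses are not given: they have to be found in the camera images.
- flat_driver_grip (a point): Handle centre of the orange flat-bladed screwdriver (black band), 140 g, upright in a hole of the tool block. Handle: round, 30 mm diameter, 80 mm long; its lower shoulder, 40 mm below this point, rests on the block. Below it an 8 mm shaft and a blade 16 mm wide, 2.5 mm thick; its end is 115 mm below this point. z runs from the blade to the handle, x along the blade's width; any yaw.
- flat_driver_tip (a point): Middle of the end of that screwdriver's blade, on the tool's axis; axes as for its handle.
- screw_top (a point): Middle of the top face of the brass clamp screw, at its slot's mouth. Head 24 mm diameter, 2 mm deep in a 27 mm well of the side gauge's blue block. Slot right across the head, 4.1 mm wide, 7 mm deep. The x axis runs along the gauge's fence bar: it is NOT the slot, whose direction is not measured and at the start lies within 55 degrees either way of this x. Drag 0.1 N m.
- clamp_screw (a joint): Angle of the clamp screw in rad, growing clockwise seen from above (tightening). It starts between 0.4 and 0.6 and its hard stop, gauge clamped, is at 1.5. It stays where it is left. It does not tell the slot's direction, only how far the screw has turned.
- tool_block: Wooden block, 215 x 56 x 85 mm high, fixed to the table, with three vertical through holes of 20 mm diameter in a row along its x axis, 72 mm apart. Origin: centre of its underside. Each hole holds one tool upright.
- hole0 (a point): Mouth of the tool block's hole at its -x end, centre, level with the block's top.
- hole1 (a point): Mouth of the tool block's middle hole.
- hole2 (a point): Mouth of the tool block's hole at its +x end.
- cross_driver_grip (a point): Handle centre of the blue cross-head screwdriver standing in another hole (same size of handle); to be left alone.
- nut_driver_grip (a point): Handle centre of the green nut driver standing in the remaining hole (same size of handle); to be left alone.
- trimmer: Lever paper trimmer, grey bed 300 x 380 x 22 mm, fixed. Origin: centre of its underside. Knife arm down along its -y edge (up to 60 mm high, black handle to -x); the side gauge sits on a rail near its -x edge.
- gauge: The trimmer's side gauge, fixed: blue block with the clamp screw and a low aluminium fence bar to its +x. Origin: centre of the block's underside.
- red_book: Red book lying flat, 200 x 130 x 24 mm; leave alone.
- green_book: Green book on the red one, 180 x 115 x 18 mm; leave alone.
- tape_roll: Amber roll of parcel tape lying flat, 96 mm diameter, 48 mm high; leave alone.
- pencil_cup: Red pencil cup, 72 mm diameter, 95 mm high (pencils to 150 mm); leave alone.

How it is judged:
On the way, in this order (a step that is already met when the one before it is completed fails the run):
1. the screwdriver's blade is down in the screw's slot (at least 5 mm), upright (z of flat_driver_tip in the frame of screw_top below -0.005 m and horizontal distance between flat_driver_tip and screw_top below 0.004 m and angle between flat_driver_tip's own z axis and vertical below 0.15 rad), for 0.2 s.
2. the screw is tightened to its stop with the blade in the slot (all of step 1 and value of joint clamp_screw above 1.4 rad), for 0.1 s.
At the end, for the whole second after the job is handed in: The clamp screw stands at its stop (within 0.1 rad, 1.40 or more), and the flat screwdriver stands released and at rest in a hole of the tool block: handle down on the block (within 4 mm), upright within 7 degrees, within 9 mm of the hole's centre (value of joint clamp_screw above 1.4 rad and angle between flat_driver_grip's own z axis and vertical below 0.12 rad and z of flat_driver_grip in the frame of tool_block below 0.129 m and (horizontal distance between flat_driver_grip and hole0 below 0.009 m or horizontal distance between flat_driver_grip and hole1 below 0.009 m or horizontal distance between flat_driver_grip and hole2 below 0.009 m) and linear speed of flat_driver below 0.02 m/s); the robot touches nothing.
It fails at once if the screwdriver, its blade not yet in the slot (under 0.7 mm deep), bears on the clamp screw with more than 15 N (contact force between flat_driver and clamp_screw above 15 N and z of flat_driver_tip in the frame of screw_top above -0.0007 m).
It fails at once if the screwdriver bears on the clamp screw with more than 90 N in all (turning takes about 16 N; twisting with some 0.55 N m at the stop gives this) (contact force between flat_driver and clamp_screw above 90 N).
It fails at once if the screwdriver bears on the gauge's block with more than 25 N (contact force between flat_driver and gauge above 25 N).
It fails at once if another thing on the table or in the tool block is moved by more than 20 mm (distance of any of cross_driver_grip, nut_driver_grip, red_book, green_book, tape_roll, pencil_cup from where it was at the start of the episode above 0.02 m).
It also fails if it takes over 70 s, if anything falls off the work surface, if the arm or the gripper's body presses on something with over 40 N, if the wrist force passes 120 N, or if a joint passes its speed limit or range.

### The arm

A 6-joint arm with a two-finger parallel gripper is mounted at the origin on the work surface. World frame = base frame: x ahead of the robot, y to its left, z up, the work surface at z = 0. Lengths are in m, angles in rad, forces in N, time in s.
With the tool pointing down it reaches from about 0.35 to 0.775 m from the base axis. Payload 5.5 kg.
Tool frame: the origin (TCP) lies between the finger pads; the fingertips stand env.nose_length ahead of it and the grasp point (between the pads) lies 8 mm behind it (env.nose_length is the distance from the TCP to the fingertips, in m); z points along the fingers, y is the direction in which the jaws open and shut (so a half turn about z gives the same grasp; the last joint's range is limited). The gripper opens to 85 mm and grips with 20 to 120 N. Pads are 22 mm wide; open, the fingers measure 114 mm over their backs; the gripper's body (76 mm by 85 mm) begins 54 mm behind the grasp point. The pads swing forward as they close: fully open they stand 13 mm farther back than shut.
Start: joints at [-1.471, 0.313, 0.046, 1.304, 0, 1.431], TCP at [0.137, -0.559, 0.242] pointing down, gripper open.
Joint ranges: [-2.76, 2.76], [-0.86, 1.69], [-1.03, 1.26], [-2.2, 2.34], [-1.47, 1.5], [-3.14, 3.14]. Speed limits (rad/s): [2.57, 2.57, 3.14, 3.14, 3.14, 3.14].

### API

Orientations are given as a unit quaternion [w, x, y, z].
In Python, from workcell import env gives the robot as it stands. The module is installed in compiled form; this text tells all that it offers.
- The arm moves only by the shell command python3 -m creep 'ROWS' [FORCE]. ROWS is a JSON object of lists of equal length, an entry for each row: "hand": the finger opening in mm, from 0 to 85.4; "delta_pos": the shift along the tool's x, y, z scaled (see below), a list of three; "turn": the turn about the tool's z scaled (see below). In form: {"hand": [hand, ...], "delta_pos": [[dx, dy, dz], ...], "turn": [turn, ...]}. A call has exactly 5 rows; each row shifts and turns the commanded pose from where the row before left it, along the tool's axes as they then stand; what a row does not reach is not made up. The controller multiplies each number of a shift by 0.8 m and each number of a turn by 5 degrees. A row lasts 1/12 s, in which the tool goes at most 41.7 mm and 7.16 degrees, less where a joint would pass 70% of its speed; a pose out of reach is approached as far as the arm can. A call with a number of a shift or a turn outside -1 to 1 is refused whole. A call with a gripper value outside its range is refused whole. The fingers move at their own pace and stop on an object; FORCE is the grip in N (left out, the last holds). Time passes only in rows, so rows that do not move let the fingers close, or fill a call up. It gives the time, the measured TCP pose, the force and the opening at its end, in the units of the state.
- env.get_state(): the state, without advancing time (a new reading comes with each control period).
- env.read_camera(name): name is "side" or "top" or "wrist"; returns a dict with "pixels" (400x640x3 uint8, red, green, blue), "depth" (400x640 float32, m along the optical axis (not along the pixel's ray), 0 where there is no reading), "fx", "fy", "cx", "cy" (pixels), "origin" and "orientation" of the camera in the world. Camera axes: x right, y down, z forward; pixel columns grow to the right and rows downward; lengths in m; the calibration is good to about 2 mm. A picture is of the moment at which its call begins.
- env.hand_in(): hands the job in, once; it reports no verdict.
Trained networks look in the newest picture that a camera, given by its name, has taken for a name from the list of things; names that differ only in an ending like _2 or _b are one class to them, and where a whole thing is asked for, a point or a joint stands for the part that bears it (a point fixed in the world has none). Each returns a list of dicts, best first, with "score" (0 to 1); they miss things now and then, are a little off and sometimes report something else, mostly with a low value. They report only what shows in the picture. A call takes as long as a camera call.
- env.find_in(camera, target): "location" ([row, column] in pixels, amid what is visible of it).
- env.pinpoint(camera, target): "location" ([row, column] in pixels: a listed point, or the origin of a listed thing).
The state is a dict: "clock": time; "joint_pos": joint angles; "qvel": joint speeds; "tau": joint torques, N m; "tcp_pos": TCP position; "orientation": TCP orientation; "wrist_force": force on the tool from outside, world axes, zero at the start; "ft_torque": the same for the moment, N m; "finger_gap": finger opening in m.
Only numpy, scipy, OpenCV 4.12 (cv2) and the standard library are available. Lean on these libraries where they do the work, as an engineer would, in place of code of your own. Each camera call takes 0.05 s, during which the arm holds its last target.

## Working session

There is one attempt and no reset: what is moved stays moved. The work goes in short steps, Python scripts to look and compute and a shell command to move; the robot and the scene stay as the last step left them, time stands still between calls to the robot, and variables do not carry over. Pictures are saved under pics/ and viewed, and the job is handed in when it is done.

```bash
mkdir -p pics; cat > h.py <<'E'
import numpy as np, cv2
from workcell import env
from scipy.spatial.transform import Rotation as R
def q2R(q): return R.from_quat([q[1],q[2],q[3],q[0]]).as_matrix()
def world(c,row,col,depth=None,z=None):
    d=np.array([(col-c["cx"])/c["fx"],(row-c["cy"])/c["fy"],1.0])
    Rm=q2R(c["orientation"]); o=np.array(c["origin"])
    if z is not None:
        w=Rm@d; return o+w*(z-o[2])/w[2]
    if depth is None:
        r,q=int(round(row)),int(round(col))
        p=c["depth"][max(0,r-1):r+2,max(0,q-1):q+2]; p=p[p>0]
        if len(p)==0: return None
        depth=np.median(p)
    return o+Rm@(d*depth)
def proj(c,p):
    v=q2R(c["orientation"]).T@(np.array(p)-np.array(c["origin"]))
    return (c["cy"]+c["fy"]*v[1]/v[2], c["cx"]+c["fx"]*v[0]/v[2])
def save(c,name,scale=1,crop=None):
    im=c["pixels"][:,:,::-1]
    if crop: im=im[crop[0]:crop[1],crop[2]:crop[3]]
    im=cv2.resize(im,None,fx=scale,fy=scale,interpolation=cv2.INTER_CUBIC)
    cv2.imwrite("pics/"+name,im)
E
python3 - <<'E'
from h import *
np.set_printoptions(precision=4,suppress=True)
s=env.get_state(); print(s, env.nose_length)
for n in ["top","side","wrist"]:
    c=env.read_camera(n); save(c,n+"0.png")
    print(n,c["origin"],c["orientation"],c["fx"],c["cx"],c["cy"])
    for t in ["flat_driver_grip","screw_top","hole0","hole1","hole2","cross_driver_grip","nut_driver_grip","gauge","tool_block"]:
        for r in env.pinpoint(n,t)[:2]:
            print(t,round(r["score"],2),np.round(r["location"],1),world(c,*r["location"]))
E
```

```text
{'clock': 0.0, 'joint_pos': array([-1.4706,  0.314 ,  0.045 ,  1.3036, -0.    ,  1.4312]), 'qvel': array([ 0.0004, -0.0026, -0.0019,  0.001 ,  0.0005,  0.0017]), 'tau': array([  0.0002, -48.062 ,  29.8535,   0.0191,   0.0001,  -0.    ]), 'tcp_pos': array([ 0.1365, -0.558 ,  0.2414]), 'orientation': array([-0.0009,  0.9928,  0.1196,  0.    ]), 'wrist_force': array([-0.7247, -0.2497, -0.5159]), 'ft_torque': array([0.0056, 0.0046, 0.005 ]), 'finger_gap': 0.08547790060908607} 0.011
top [0.2518 0.044  1.5195] [ 0.0738 -0.664   0.7401 -0.0775] 403.14706813345373 318.9968765161314 202.1148894666671
flat_driver_grip 0.58 [224.2 215.3] [0.5078 0.3801 0.1649]
flat_driver_grip 0.18 [176.3 242.4] [0.6973 0.2941 0.0653]
screw_top 0.67 [225.  318.8] [0.484  0.0291 0.057 ]
hole0 0.92 [226.1 223.7] [0.5126 0.37   0.0857]
hole0 0.78 [205.5 216.4] [0.5793 0.3799 0.1362]
hole1 0.92 [226.1 223.7] [0.5126 0.37   0.0857]
hole1 0.78 [205.5 216.4] [0.5793 0.3799 0.1362]
hole2 0.92 [226.1 223.7] [0.5126 0.37   0.0857]
hole2 0.78 [205.5 216.4] [0.5793 0.3799 0.1362]
cross_driver_grip 0.67 [200.8 215.3] [0.589
[... 439 characters left out ...]
9] [0.5104 0.3946 0.146 ]
screw_top 0.63 [211.9 345.5] [0.4901 0.0039 0.055 ]
hole0 0.84 [304.1 320.6] [0.445  0.395  0.1114]
hole0 0.78 [298.9 294.6] [0.5111 0.3942 0.1033]
hole1 0.84 [304.1 320.6] [0.445  0.395  0.1114]
hole1 0.78 [298.9 294.6] [0.5111 0.3942 0.1033]
hole2 0.84 [304.1 320.6] [0.445  0.395  0.1114]
hole2 0.78 [298.9 294.6] [0.5111 0.3942 0.1033]
cross_driver_grip 0.87 [280.7 268.3] [0.5771 0.3913 0.1438]
nut_driver_grip 0.91 [292.9 320.2] [0.4458 0.3941 0.1524]
gauge 0.91 [220.9 346.4] [0.4777 0.0379 0.0504]
gauge 0.68 [280.4 239.4] [0.703  0.3275 0.0222]
wrist [ 0.2023 -0.5414  0.374 ] [ 0.1054  0.7794 -0.612  -0.0827] 323.9394392114958 315.4839320270763 198.88532509371842
```

View pics/top0.png

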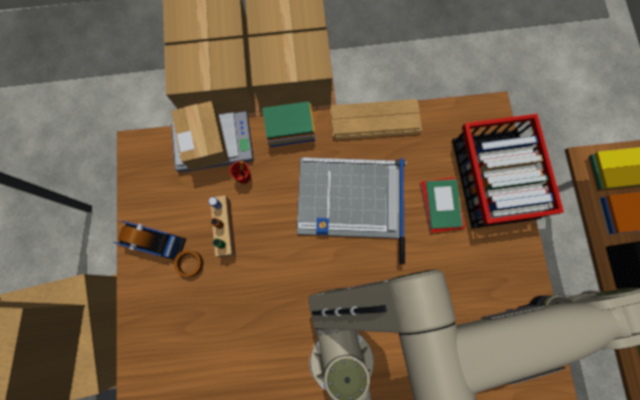

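View pics/side0.png

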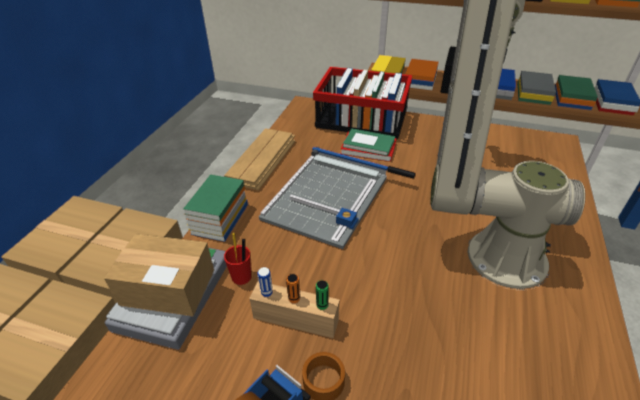

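```bash
python3 - <<'E'
from h import *
c=env.read_camera("top"); save(c,"topz.png",6,(180,270,190,320))
c=env.read_camera("side"); save(c,"sidez.png",4,(190,340,240,400))
E
```

```text
(no output)
```

The top and side views agree. The orange driver stands in the middle hole (top pixel 215,224), green and blue are on either side, and the gauge screw is at about (0.485, 0.02). I'll plan an arc to a point above the block, with the jaws across the row.

```bash
cat >> h.py <<'E'
def yaw_of(q):
    x=q2R(q)[:,0]; return np.arctan2(x[1],x[0])
def plan(pts):  # pts list of (x,y,z,yaw) incl. start; prints rows in tool units
    out=[]
    for a,b in zip(pts[:-1],pts[1:]):
        d=np.array(b[:3])-np.array(a[:3]); y=a[3]
        dx=d@[np.cos(y),np.sin(y),0]; dy=d@[np.sin(y),-np.cos(y),0]; dz=-d[2]
        t=-(b[3]-a[3]+np.pi)%(2*np.pi)
        t=-((b[3]-a[3]+np.pi)%(2*np.pi)-np.pi)
        out.append((round(dx/.8,4),round(dy/.8,4),round(dz/.8,4),round(np.degrees(t)/5,2)))
    for i in range(0,len(out),5): print([list(o[:3]) for o in out[i:i+5]],[o[3] for o in out[i:i+5]])
E
python3 - <<'E'
from h import *
s=env.get_state();p=s["tcp_pos"];y0=yaw_of(s["orientation"])
a0=np.arctan2(p[1],p[0]);r0=np.hypot(p[0],p[1]);t=np.array([0.50,0.375]);a1=np.arctan2(t[1],t[0]);r1=np.hypot(*t)
print(np.degrees([y0,a0,a1]),r0,r1)
N=35;pts=[]
for i in range(N+1):
    u=i/N;a=a0+u*(a1-a0);r=r0+u*(r1-r0);pts.append((r*np.cos(a),r*np.sin(a),p[2]+.06*u,y0+u*(np.radians(176)-y0)))
plan(pts)
E
```

```text
[ 13.74141914 -76.261768    36.86989765] 0.575038541775019 0.625
[[np.float64(0.0406), np.float64(0.0006), np.float64(-0.0021)], [np.float64(0.0407), np.float64(0.0016), np.float64(-0.0021)], [np.float64(0.0408), np.float64(0.0026), np.float64(-0.0021)], [np.float64(0.0408), np.float64(0.0036), np.float64(-0.0021)], [np.float64(0.0408), np.float64(0.0046), np.float64(-0.0021)]] [np.float64(-0.93), np.float64(-0.93), np.float64(-0.93), np.float64(-0.93), np.float64(-0.93)]
[[np.float64(0.0407), np.float64(0.0056), np.float64(-0.0021)], [np.float64(0.0407), np.float64(0.0067), np.float64(-0.0021)], [np.float64(0.0406), np.float64(0.0077), np.float64(-0.0021)], [np.float64(0.0405), np.float64(0.0087), np.float64(-0.0021)], [np.float64(0.0404), np.float64(0.0097), np.float64(-0.0021)]] [np.float64(-0.93), np.float64(-0.93), np.float64(-0.93), np.float64(-0.93), np.float64(-0.93)]
[[np.float64(0.0402), np.float64(0.0107), np.float64(-0.0021)], [np.float64(0.0401), np.float64(0.0117), np.float64(-0.0021)], [np.float64(0.0399), np.float64(0.0127), np.float64(-0.0021)], [np.float64(0.0396), 
[... 1141 characters left out ...]
.0021)], [np.float64(0.0339), np.float64(0.0271), np.float64(-0.0021)], [np.float64(0.0333), np.float64(0.028), np.float64(-0.0021)], [np.float64(0.0326), np.float64(0.0288), np.float64(-0.0021)]] [np.float64(-0.93), np.float64(-0.93), np.float64(-0.93), np.float64(-0.93), np.float64(-0.93)]
[[np.float64(0.032), np.float64(0.0297), np.float64(-0.0021)], [np.float64(0.0313), np.float64(0.0305), np.float64(-0.0021)], [np.float64(0.0307), np.float64(0.0313), np.float64(-0.0021)], [np.float64(0.03), np.float64(0.0322), np.float64(-0.0021)], [np.float64(0.0292), np.float64(0.033), np.float64(-0.0021)]] [np.float64(-0.93), np.float64(-0.93), np.float64(-0.93), np.float64(-0.93), np.float64(-0.93)]
```

View pics/topz.png

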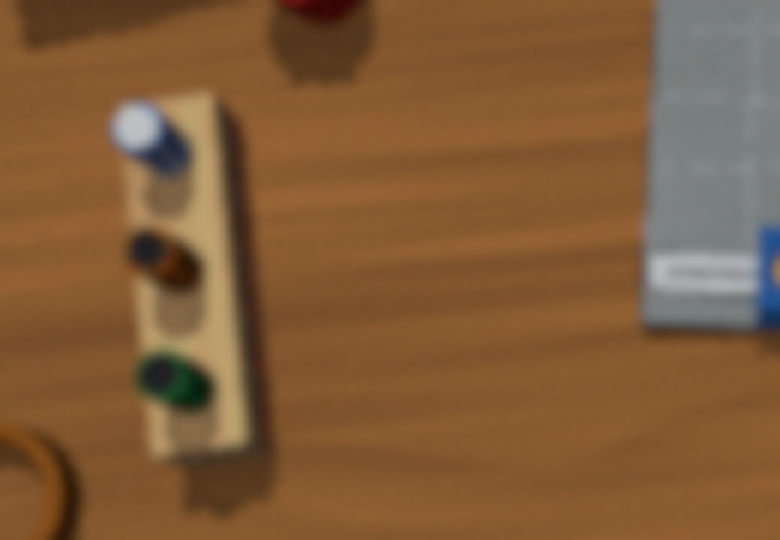

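View pics/sidez.png

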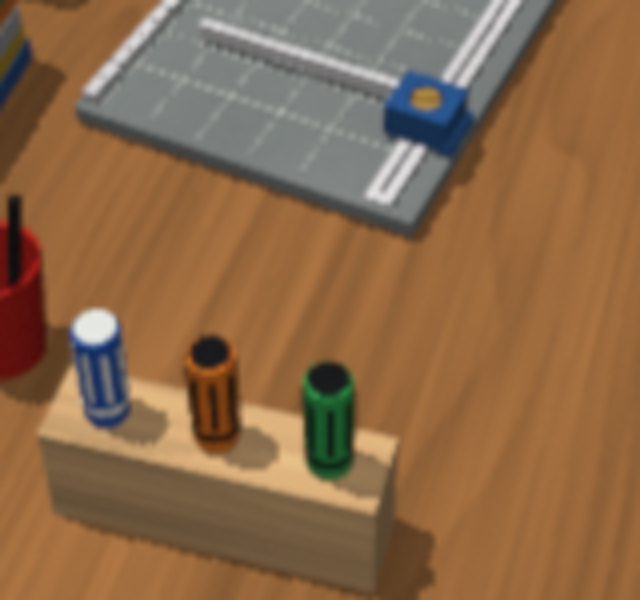

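The crops confirm the order blue, orange, green, and show the brass screw in the blue block. Moving.

```bash
python3 -m creep '{"hand":[85,85,85,85,85],"delta_pos":[[0.041,0.001,-0.002],[0.041,0.002,-0.002],[0.041,0.003,-0.002],[0.041,0.004,-0.002],[0.041,0.005,-0.002]],"turn":[-0.93,-0.93,-0.93,-0.93,-0.93]}'
python3 -m creep '{"hand":[85,85,85,85,85],"delta_pos":[[0.041,0.006,-0.002],[0.041,0.007,-0.002],[0.041,0.008,-0.002],[0.04,0.009,-0.002],[0.04,0.01,-0.002]],"turn":[-0.93,-0.93,-0.93,-0.93,-0.93]}'
```

```text
clock: 2.02
tcp_pos: [0.2931, -0.5053, 0.2503]
orientation: [0.0, 0.948, 0.319, 0.0]
wrist_force: [0.7, -0.3, 1.0]
finger_gap: 0.0853
clock: 2.43
tcp_pos: [0.4282, -0.4097, 0.2583]
orientation: [0.0, 0.864, 0.504, 0.0]
wrist_force: [0.2, -0.3, 0.2]
finger_gap: 0.0852
```

```bash
python3 -m creep '{"hand":[85,85,85,85,85],"delta_pos":[[0.04,0.011,-0.002],[0.04,0.012,-0.002],[0.04,0.013,-0.002],[0.04,0.014,-0.002],[0.039,0.015,-0.002]],"turn":[-0.93,-0.93,-0.93,-0.93,-0.93]}'
python3 -m creep '{"hand":[85,85,85,85,85],"delta_pos":[[0.039,0.016,-0.002],[0.039,0.017,-0.002],[0.038,0.018,-0.002],[0.038,0.019,-0.002],[0.038,0.02,-0.002]],"turn":[-0.93,-0.93,-0.93,-0.93,-0.93]}'
python3 -m creep '{"hand":[85,85,85,85,85],"delta_pos":[[0.037,0.021,-0.002],[0.037,0.022,-0.002],[0.036,0.022,-0.002],[0.036,0.023,-0.002],[0.035,0.024,-0.002]],"turn":[-0.93,-0.93,-0.93,-0.93,-0.93]}'
python3 -m creep '{"hand":[85,85,85,85,85],"delta_pos":[[0,0,0],[0,0,0],[0,0,0],[0,0,0],[0,0,0]],"turn":[0,0,0,0,0]}'
python3 - <<'E'
from h import *
s=env.get_state(); print(s["tcp_pos"],np.degrees(yaw_of(s["orientation"])),s["joint_pos"])
c=env.read_camera("wrist"); save(c,"w1.png"); print(c["origin"])
for r in env.pinpoint("wrist","screw_top")[:2]: print(r,world(c,*r["location"]))
E
```

```text
clock: 2.85
tcp_pos: [0.5319, -0.2786, 0.2662]
orientation: [0.0, 0.745, 0.667, 0.0]
wrist_force: [0.6, 0.3, 0.2]
finger_gap: 0.0851
clock: 3.27
tcp_pos: [0.5957, -0.1219, 0.2742]
orientation: [0.0, 0.595, 0.804, -0.0]
wrist_force: [0.8, -0.0, -0.1]
finger_gap: 0.0852
clock: 3.68
tcp_pos: [0.6121, 0.0472, 0.2821]
orientation: [0.0, 0.421, 0.907, -0.0]
wrist_force: [0.3, -0.7, -0.4]
finger_gap: 0.085
clock: 4.1
tcp_pos: [0.612, 0.0442, 0.2821]
orientation: [-0.0, 0.424, 0.906, -0.0]
wrist_force: [-0.2, 0.9, 0.8]
finger_gap: 0.0849
[0.61199299 0.04415717 0.28214374] 129.85865827359783 [-5.85801547e-02  3.85931846e-01  2.46820629e-01  1.43185013e+00
 -3.05776196e-04  8.16551393e-01]
[0.56943386 0.09696286 0.41379472]
{'location': [116.3, 208.7], 'score': 0.76} [0.48444597 0.01691264 0.04949984]
```

View pics/w1.png

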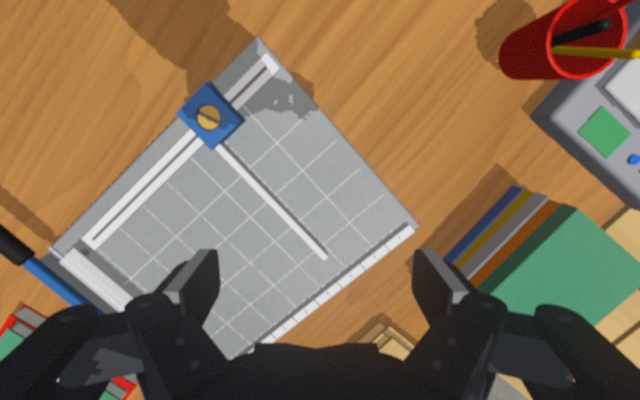

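The wrist view shows the brass screw at pixel (row 116, col 209), and its slot is visible. Zooming in to measure the slot direction.

```bash
python3 - <<'E'
from h import *
c=env.read_camera("wrist"); save(c,"w2.png",12,(94,138,186,236))
np.save("w2.npy",c["pixels"])
o=c["origin"];print(o,c["orientation"],c["fx"],c["fy"],c["cx"],c["cy"])
D=c["depth"]
for r,q in [(105,190),(100,208),(130,215),(116,230),(112,200),(116,209),(180,230),(135,180)]: print((r,q),world(c,r,q))
for r,q in [(155,228),(255,325)]: print("fence",world(c,r,q,z=.03))
E
```

```text
[0.56942204 0.09702182 0.41383746] [0.12602181 0.93164492 0.33776154 0.04553447] 323.9394392114958 323.9394392114958 315.4839320270763 198.88532509371842
(105, 190) [0.46461554 0.01570074 0.05786224]
(100, 208) [0.47629945 0.03203361 0.05782234]
(130, 215) [0.49991265 0.01151916 0.05836857]
(116, 230) [0.50359542 0.03357689 0.05762287]
(112, 200) [0.47464687 0.01470495 0.04968291]
(116, 209) [0.48455419 0.01749163 0.04963571]
(180, 230) [ 0.54197439 -0.03496259  0.02210437]
(135, 180) [ 0.46419966 -0.0286958   0.0220423 ]
fence [ 0.52295639 -0.00924757  0.03      ]
fence [ 0.69466121 -0.03401726  0.03      ]
```

View pics/w2.png

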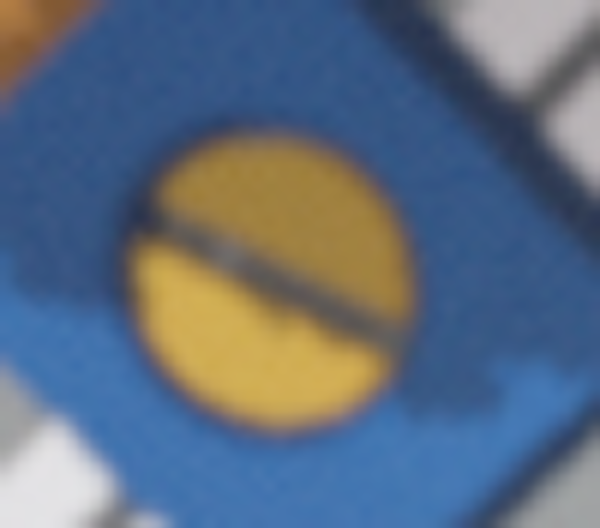

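```bash
python3 - <<'E'
from h import *
c=env.read_camera("wrist")
D=c["depth"]
pts=[]
for r in range(94,140):
  for q in range(186,236):
    if D[r,q]>0:
      w=world(c,r,q,depth=D[r,q]); pts.append([r,q,*w])
pts=np.array(pts); 
m=(np.hypot(pts[:,2]-.4855,pts[:,3]-.0175)<.011)
print(np.percentile(pts[m,4],[5,25,50,75,90]))
top=m&(pts[:,4]>.0535); sl=m&(pts[:,4]<.0525)
print(top.sum(),sl.sum(),np.median(pts[top,4]),np.median(pts[sl,4]),pts[sl,2:4].mean(0))
P=pts[sl,2:4]-pts[sl,2:4].mean(0);u,s_,vt=np.linalg.svd(P);print("slot dir pts",np.degrees(np.arctan2(vt[0,1],vt[0,0]))%180,s_)
a=world(c,111.9,198.5,z=.056);b=world(c,122.3,219.3,z=.056);print(a,b,np.degrees(np.arctan2(b[1]-a[1],b[0]-a[0])))
# circle outline of brass via colour
hsv=cv2.cvtColor(c["pixels"],cv2.COLOR_RGB2HSV)[94:138,186:236]
mask=((hsv[:,:,0]>15)&(hsv[:,:,0]<32)&(hsv[:,:,1]>110)).astype(np.uint8)
mask[:12,:15]=0
cn=np.vstack(cv2.findContours(mask,cv2.RETR_EXTERNAL,cv2.CHAIN_APPROX_NONE)[0])
e=cv2.fitEllipse(cv2.convexHull(cn));print(e, world(c,e[0][1]+94,e[0][0]+186,z=.056))
r=env.pinpoint("wrist","screw_top")[:1]; print(r,world(c,*r[0]["location"],z=.056))
E
```

```text
[0.04894912 0.05474224 0.05581304 0.0563383  0.05681666]
272 64 0.056013432751237574 0.04959839462409976 [0.48566594 0.01686974]
slot dir pts 13.399443344821808 [0.04963564 0.00742892]
[0.47500985 0.01530806 0.056     ] [0.49831882 0.0206951  0.056     ] 13.013399522828745
((22.11971664428711, 23.151296615600586), (21.74275779724121, 23.54796028137207), 147.2517547607422) [0.48600508 0.0174106  0.056     ]
[{'location': [114.5, 210.3], 'score': 0.61}] [0.48621791 0.02117038 0.056     ]
```

Screw top is at about (0.486, 0.0173, 0.056), with the slot at about 13° world yaw. Depth and colour agree on this. Next, on to the tool block.

```bash
python3 - <<'E'
from h import *
s=env.get_state();p=s["tcp_pos"];y0=yaw_of(s["orientation"])
N=10;t=np.array([.53,.375,.30]);plan([tuple(p+(t-p)*i/N)+(y0+(np.radians(176)-y0)*i/N,) for i in range(N+1)])
E
```

```text
[[np.float64(0.0382), np.float64(0.0186), np.float64(-0.0022)], [np.float64(0.0366), np.float64(0.0216), np.float64(-0.0022)], [np.float64(0.0348), np.float64(0.0245), np.float64(-0.0022)], [np.float64(0.0327), np.float64(0.0272), np.float64(-0.0022)], [np.float64(0.0304), np.float64(0.0298), np.float64(-0.0022)]] [np.float64(-0.92), np.float64(-0.92), np.float64(-0.92), np.float64(-0.92), np.float64(-0.92)]
[[np.float64(0.0279), np.float64(0.0321), np.float64(-0.0022)], [np.float64(0.0252), np.float64(0.0342), np.float64(-0.0022)], [np.float64(0.0224), np.float64(0.0362), np.float64(-0.0022)], [np.float64(0.0194), np.float64(0.0378), np.float64(-0.0022)], [np.float64(0.0163), np.float64(0.0393), np.float64(-0.0022)]] [np.float64(-0.92), np.float64(-0.92), np.float64(-0.92), np.float64(-0.92), np.float64(-0.92)]
```

```bash
python3 -m creep '{"hand":[85,85,85,85,85],"delta_pos":[[0.038,0.019,-0.002],[0.037,0.022,-0.002],[0.035,0.025,-0.002],[0.033,0.027,-0.002],[0.03,0.03,-0.002]],"turn":[-0.92,-0.92,-0.92,-0.92,-0.92]}'
python3 -m creep '{"hand":[85,85,85,85,85],"delta_pos":[[0.028,0.032,-0.002],[0.025,0.034,-0.002],[0.022,0.036,-0.002],[0.019,0.038,-0.002],[0.016,0.039,-0.002]],"turn":[-0.92,-0.92,-0.92,-0.92,-0.92]}'
python3 -m creep '{"hand":[85,85,85,85,85],"delta_pos":[[0,0,0],[0,0,0],[0,0,0],[0,0,0],[0,0,0]],"turn":[0,0,0,0,0]}'
python3 - <<'E'
from h import *
s=env.get_state(); print(s["tcp_pos"],np.degrees(yaw_of(s["orientation"])),s["joint_pos"])
c=env.read_camera("wrist"); save(c,"w3.png"); print(c["origin"])
for t in ["flat_driver_grip","cross_driver_grip","nut_driver_grip"]:
  for r in env.pinpoint("wrist",t)[:2]: print(t,r,world(c,*r["location"]), world(c,*r["location"],z=.125))
E
```

```text
clock: 4.77
tcp_pos: [0.5708, 0.2125, 0.2905]
orientation: [0.0, 0.232, 0.973, 0.0]
wrist_force: [0.7, -0.4, 0.4]
finger_gap: 0.0848
clock: 5.18
tcp_pos: [0.5306, 0.3772, 0.2984]
orientation: [0.0, 0.033, 0.999, 0.0]
wrist_force: [0.6, 0.2, 0.3]
finger_gap: 0.0848
clock: 5.6
tcp_pos: [0.5316, 0.3745, 0.2983]
orientation: [0.0, 0.036, 0.999, -0.0]
wrist_force: [0.7, -0.6, 0.2]
finger_gap: 0.0854
[0.53161982 0.37454425 0.29830697] 175.85646472049677 [ 4.90556210e-01  4.66934465e-01  4.09037115e-01  1.51302477e+00
 -2.77701381e-04  5.62874567e-01]
[0.46508016 0.38062587 0.42997276]
flat_driver_grip {'location': [173.5, 324.4], 'score': 0.9} [0.51640177 0.38419789 0.16591403] [0.5243537  0.38475134 0.125     ]
cross_driver_grip {'location': [239.2, 333.1], 'score': 0.71} [0.57695488 0.38810171 0.16178099] [0.59229787 0.38912698 0.125     ]
cross_driver_grip {'location': [147.6, 25.2], 'score': 0.52} [0.48298248 0.04118868 0.05159142] [0.47950931 0.10704182 0.125     ]
nut_driver_grip {'location': [88.8, 317.1], 'score': 0.74} [0.44966805 0.38290082 0.16630679] [0.44725353 0.38325722 0.125     ]
```

View pics/w3.png

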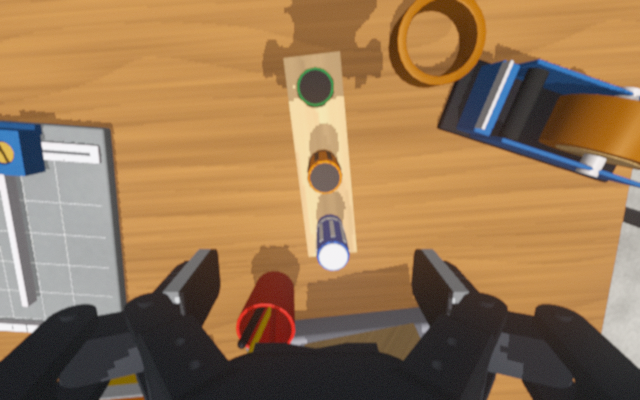

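The wrist view shows the caps: orange at (175, 325), green at (87, 315), blue at (256, 333). I'll fit the caps at z = 0.165.

```bash
python3 - <<'E'
from h import *
c=env.read_camera("wrist"); D=c["depth"];T=[]
for name,(r0,q0) in dict(green=(87,315),orange=(175,325),blue=(256,333)).items():
  P=[]
  for r in range(r0-25,r0+26):
    for q in range(q0-25,q0+26):
      if D[r,q]>0:
        w=world(c,r,q,depth=D[r,q])
        if .161<w[2]<.172:P.append(np.r_[w])
  P=np.array(P,np.float32); (x,y),rad=cv2.minEnclosingCircle(P[:,:2]); print(name,len(P),P.mean(0),(x,y),rad,np.median(P[:,2])); T.append(P[:,:2].mean(0))
d=T[2]-T[0]; print(np.degrees(np.arctan2(d[1],d[0])),np.linalg.norm(d)/2,(T[0]+T[2])/2)
save(c,"w4.png",6,(120,220,270,390))
print(c["origin"])
E
```

```text
Traceback (most recent call last):
cv2.error: OpenCV(4.12.0) /io/opencv/modules/imgproc/src/shapedescr.cpp:201: error: (-215:Assertion failed) count >= 0 && (depth == CV_32F || depth == CV_32S) in function 'minEnclosingCircle'
```

```bash
python3 - <<'E'
from h import *
c=env.read_camera("wrist"); D=c["depth"];T=[]
for name,(r0,q0) in dict(green=(87,315),orange=(175,325),blue=(256,333)).items():
  P=[]
  for r in range(r0-25,r0+26):
    for q in range(q0-25,q0+26):
      if D[r,q]>0:
        w=world(c,r,q,depth=D[r,q])
        if .161<w[2]<.172:P.append(np.r_[w])
  P=np.ascontiguousarray(np.array(P,np.float32)); (x,y),rad=cv2.minEnclosingCircle(np.ascontiguousarray(P[:,:2])); print(name,len(P),P.mean(0),(x,y),rad,np.median(P[:,2])); T.append(P[:,:2].mean(0))
d=T[2]-T[0]; print(np.degrees(np.arctan2(d[1],d[0])),np.linalg.norm(d)/2,(T[0]+T[2])/2)
E
```

```text
green 1170 [0.44763538 0.38135338 0.1654882 ] (0.4475816786289215, 0.3814181685447693) 0.014901283197104931 0.16569695
orange 948 [0.5185474  0.38406762 0.16542882] (0.5193493962287903, 0.3840610682964325) 0.014902631752192974 0.16567805
blue 791 [0.58955187 0.3867578  0.16535957] (0.5908039808273315, 0.3869461119174957) 0.014988741837441921 0.16569392
2.1808634 0.07100967 [0.5185936  0.38405558]
```

```bash
python3 -m creep '{"hand":[85,85,85,85,85],"delta_pos":[[0.008,0.006,0],[0.008,0.006,0.02],[0,0,0.04],[0,0,0.04],[0,0,0]],"turn":[-0.65,-0.65,0,0,0]}'
python3 - <<'E'
from h import *
s=env.get_state(); print(s["tcp_pos"],np.degrees(yaw_of(s["orientation"])))
c=env.read_camera("wrist"); save(c,"w5.png")
E
```

```text
clock: 6.32
tcp_pos: [0.515, 0.3841, 0.2111]
orientation: [-0.005, -0.022, 1.0, -0.003]
wrist_force: [-1.3, 0.3, -2.4]
finger_gap: 0.0847
[0.51504476 0.38406291 0.21110722] -177.504644352213
```

View pics/w5.png

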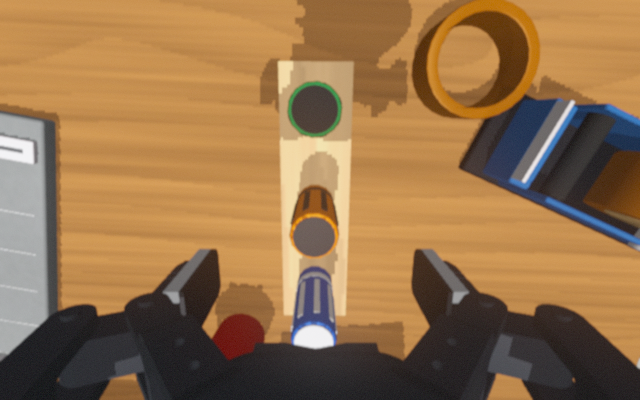

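The orange handle is centred between the fingers (col 315 against a midline of 316). Descending.

```bash
python3 -m creep '{"hand":[85,85,85,85,85],"delta_pos":[[0,0,0.03],[0,0,0.02],[0,0,0.01],[0,0,0],[0,0,0]],"turn":[0,0,0,0,0]}'
python3 - <<'E'
from h import *
s=env.get_state(); print(s["tcp_pos"],np.degrees(yaw_of(s["orientation"])),s["orientation"])
E
```

```text
clock: 6.78
tcp_pos: [0.5194, 0.3863, 0.1719]
orientation: [0.001, -0.022, 1.0, 0.0]
wrist_force: [-0.4, 0.4, 0.6]
finger_gap: 0.0851
[0.51939019 0.38631685 0.17185426] -177.52320246392958 [ 7.11789844e-04 -2.16126785e-02  9.99766108e-01  3.38485697e-04]
```

```bash
python3 -m creep '{"hand":[85,85,85,85,85],"delta_pos":[[0,-0.003,0.025],[0,0,0.02],[0,0,0.014],[0,0,0.006],[0,0,0]],"turn":[0,0,0,0,0]}'
python3 -m creep '{"hand":[25,25,25,25,25],"delta_pos":[[0,0,0],[0,0,0],[0,0,0],[0,0,0],[0,0,0]],"turn":[0,0,0,0,0]}' 60
python3 -m creep '{"hand":[20,20,20,20,20],"delta_pos":[[0,0,0],[0,0,0],[0,0,0],[0,0,0],[0,0,0]],"turn":[0,0,0,0,0]}' 80
python3 - <<'E'
from h import *
s=env.get_state(); print(s)
c=env.read_camera("wrist"); save(c,"w6.png")
E
```

```text
clock: 7.2
tcp_pos: [0.5186, 0.3835, 0.118]
orientation: [-0.0, -0.022, 1.0, -0.0]
wrist_force: [0.2, 0.1, -0.3]
finger_gap: 0.0851
clock: 7.62
tcp_pos: [0.5192, 0.3838, 0.1192]
orientation: [0.001, -0.022, 1.0, 0.0]
wrist_force: [0.5, -0.1, -0.1]
finger_gap: 0.029
clock: 8.03
tcp_pos: [0.5192, 0.3837, 0.1192]
orientation: [0.001, -0.022, 1.0, 0.0]
wrist_force: [-0.6, -0.8, 4.8]
finger_gap: 0.0287
{'clock': 8.0333, 'joint_pos': array([ 5.12373136e-01,  5.04414789e-01,  2.83971589e-02,  1.09339545e+00,
       -2.23761314e-04,  4.69026254e-01]), 'qvel': array([-0.00042395,  0.00220011, -0.00016852, -0.00026571,  0.00112983,
        0.00091476]), 'tau': array([ 2.62383325e-01, -5.34209168e+01,  2.68353403e+01, -4.73548472e-01,
        1.16082409e-01,  4.84712800e-03]), 'tcp_pos': array([0.51917951, 0.38374003, 0.1191933 ]), 'orientation': array([ 6.62736363e-04, -2.16716617e-02,  9.99764896e-01,  2.27243279e-04]), 'wrist_force': array([-0.62217196, -0.80192666,  4.75020426]), 'ft_torque': array([-0.18746629,  0.17487714,  0.02279963]), 'finger_gap': 0.028713499073116558}
```

View pics/w6.png

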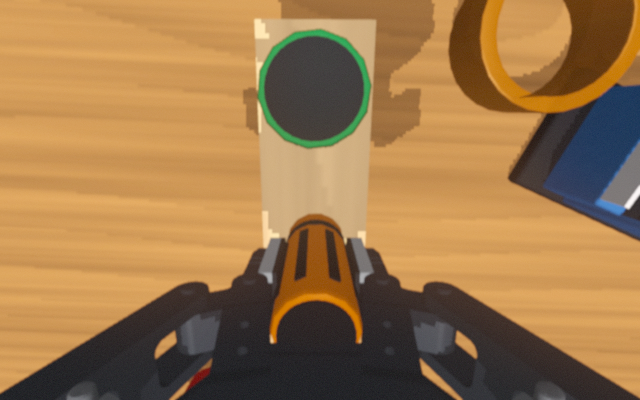

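The driver is gripped (gap 28.7 mm, TCP z 0.119, so the tip is 109 mm below the TCP). Lifting straight up.

```bash
python3 -m creep '{"hand":[20,20,20,20,20],"delta_pos":[[0,0,-0.01],[0,0,-0.02],[0,0,-0.03],[0,0,-0.03],[0,0,-0.03]],"turn":[0,0,0,0,0]}' 110
python3 -m creep '{"hand":[20,20,20,20,20],"delta_pos":[[0,0,-0.04],[0,0,-0.03],[0,0,-0.01],[0,0,0],[0,0,0]],"turn":[0,0,0,0,0]}'
python3 - <<'E'
from h import *
s=env.get_state(); print(s["tcp_pos"],s["orientation"],s["joint_pos"],s["wrist_force"])
c=env.read_camera("wrist"); save(c,"w7.png")
c=env.read_camera("side"); save(c,"s7.png",4,(180,330,220,400))
E
```

```text
clock: 8.5
tcp_pos: [0.5182, 0.3834, 0.2147]
orientation: [-0.001, -0.022, 1.0, -0.0]
wrist_force: [0.9, 0.1, -0.2]
finger_gap: 0.0281
clock: 8.92
tcp_pos: [0.5187, 0.3836, 0.2772]
orientation: [-0.0, -0.022, 1.0, -0.0]
wrist_force: [-0.6, 0.1, -2.1]
finger_gap: 0.0279
[0.51866473 0.38360748 0.27722724] [-3.59723718e-04 -2.17371606e-02  9.99763632e-01 -2.14918804e-04] [ 5.12503899e-01  4.53809809e-01  3.37512302e-01  1.45533594e+00
 -4.00288507e-05  4.69026167e-01] [-0.56401258  0.13321946 -2.07641648]
```

View pics/w7.png

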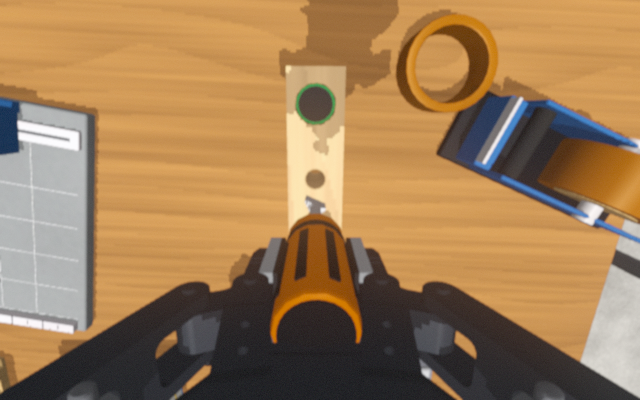

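View pics/s7.png

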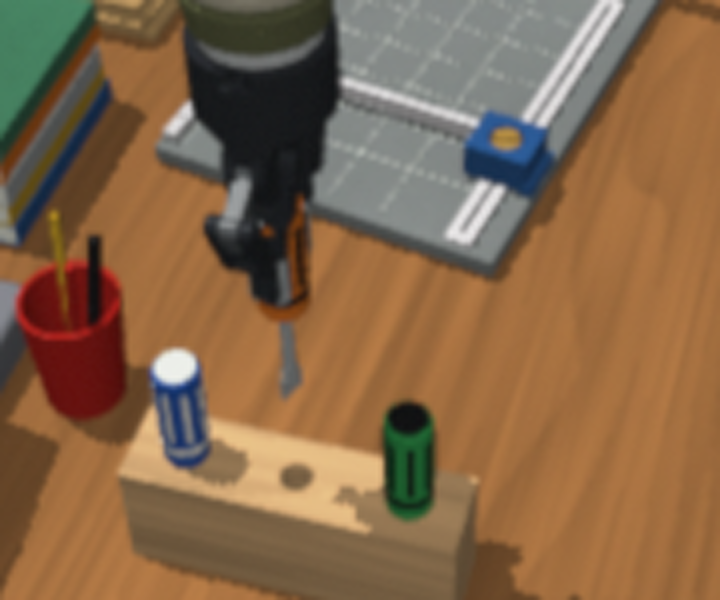

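The blade shows at about (205, 315) in the wrist image and also in the side view. I'll zoom in to get its yaw.

```bash
python3 - <<'E'
from h import *
c=env.read_camera("wrist"); save(c,"w8.png",16,(190,226,292,340))
D=c["depth"]
s=env.get_state();p=s["tcp_pos"];tip=p+[0,0,-.109]
print(tip,proj(c,tip))
P=[]
for r in range(190,222):
  for q in range(300,332):
    if D[r,q]>0:
      w=world(c,r,q,depth=D[r,q])
      if w[2]>.13: P.append([r,q,*w])
P=np.array(P);np.save("blade.npy",P)
print(len(P));print(np.round(P[np.argsort(P[:,4])][:60],4))
E
```

```text
[0.51791226 0.38317658 0.1666648 ] (np.float64(199.73814314019924), np.float64(314.25970500418117))
502
[[2.020e+02 3.240e+02 5.196e-01 3.908e-01 1.661e-01]
 [1.950e+02 3.080e+02 5.144e-01 3.782e-01 1.665e-01]
 [2.000e+02 3.190e+02 5.180e-01 3.868e-01 1.667e-01]
 [1.950e+02 3.070e+02 5.143e-01 3.775e-01 1.670e-01]
 [1.990e+02 3.170e+02 5.171e-01 3.853e-01 1.671e-01]
 [1.960e+02 3.090e+02 5.149e-01 3.790e-01 1.676e-01]
 [1.970e+02 3.120e+02 5.155e-01 3.813e-01 1.677e-01]
 [2.010e+02 3.210e+02 5.184e-01 3.884e-01 1.678e-01]
 [1.960e+02 3.100e+02 5.147e-01 3.798e-01 1.680e-01]
 [2.020e+02 3.230e+02 5.190e-01 3.900e-01 1.681e-01]
 [1.980e+02 3.140e+02 5.161e-01 3.829e-01 1.683e-01]
 [2.000e+02 3.180e+02 5.175e-01 3.860e-01 1.685e-01]
 [2.020e+02 3.220e+02 5.189e-01 3.892e-01 1.685e-01]
 [1.990e+02 3.160e+02 5.167e-01 3.845e-01 1.689e-01]
 [2.010e+02 3.190e+02 5.181e-01 3.868e-01 1.691e-01]
 [1.990e+02 3.150e+02 5.166e-01 3.837e-01 1.693e-01]
 [1.960e+02 3.080e+02 5.144e-01 3.783e-01 1.694e-01]
 [2.010e+02 3.200e+02 5.180e-01 3.876e-01 1.694e-01]
 [1.970e+02 3.050e+02 5.153e-01 3.760e-01 
[... 1484 characters left out ...]
1.739e-01]
 [2.050e+02 3.250e+02 5.196e-01 3.914e-01 1.743e-01]
 [1.990e+02 3.110e+02 5.154e-01 3.807e-01 1.743e-01]
 [2.040e+02 3.220e+02 5.188e-01 3.891e-01 1.746e-01]
 [1.990e+02 3.100e+02 5.153e-01 3.799e-01 1.746e-01]
 [2.050e+02 3.240e+02 5.194e-01 3.906e-01 1.750e-01]
 [1.990e+02 3.090e+02 5.151e-01 3.792e-01 1.753e-01]
 [1.980e+02 3.060e+02 5.144e-01 3.769e-01 1.755e-01]
 [2.060e+02 3.250e+02 5.198e-01 3.913e-01 1.762e-01]
 [2.040e+02 3.210e+02 5.182e-01 3.883e-01 1.766e-01]
 [1.990e+02 3.050e+02 5.149e-01 3.763e-01 1.768e-01]
 [2.000e+02 3.110e+02 5.154e-01 3.807e-01 1.770e-01]
 [2.050e+02 3.230e+02 5.188e-01 3.898e-01 1.770e-01]
 [2.050e+02 3.220e+02 5.188e-01 3.890e-01 1.771e-01]]
```

View pics/w8.png

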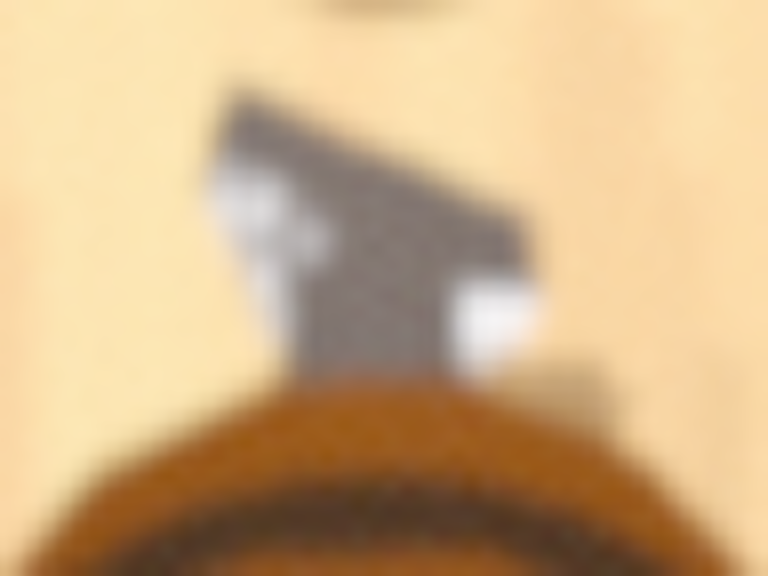

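```bash
python3 - <<'E'
from h import *
c=env.read_camera("wrist");s=env.get_state();p=s["tcp_pos"]
print(p,np.degrees(yaw_of(s["orientation"])))
a=world(c,195.6,306.9,z=p[2]-.109);b=world(c,203.4,324.8,z=p[2]-.109)
print(a,b,np.linalg.norm(b-a),np.degrees(np.arctan2(b[1]-a[1],b[0]-a[0])),(a+b)/2)
P=np.load("blade.npy");w=P[P[:,4]<.18][:,2:4]
m=w.mean(0);u,sv,vt=np.linalg.svd(w-m);print(m,np.degrees(np.arctan2(vt[0,1],vt[0,0])),len(w))
E
```

```text
[0.51799005 0.38316662 0.27589416] -177.51215913464006
[0.51472183 0.37734097 0.16689416] [0.52034191 0.39138737 0.16689416] 0.015129000605187373 68.19324343627589 [0.51753187 0.38436417 0.16689416]
[0.51646536 0.38317749] 69.54778173639735 69
```

Blade yaw is about 69° with the tool at -177.5°, and the tip lies on the TCP axis within 1 mm. The slot at 13.2° therefore needs tool yaw of about 126.7°. Transit next.

```bash
python3 - <<'E'
from h import *
s=env.get_state();p=s["tcp_pos"];y0=yaw_of(s["orientation"])
print(p)
N=13;t=np.array([.486,.0174,.21]);d=(np.radians(126.7)-y0+np.pi)%(2*np.pi)-np.pi
plan([tuple(p+(t-p)*i/N)+(y0+d*i/N,) for i in range(N+1)])
E
```

```text
[0.51799005 0.38316662 0.27589416]
[[np.float64(0.0046), np.float64(-0.035), np.float64(0.0063)], [np.float64(0.002), np.float64(-0.0352), np.float64(0.0063)], [np.float64(-0.0007), np.float64(-0.0353), np.float64(0.0063)], [np.float64(-0.0033), np.float64(-0.0351), np.float64(0.0063)], [np.float64(-0.0059), np.float64(-0.0348), np.float64(0.0063)]] [np.float64(0.86), np.float64(0.86), np.float64(0.86), np.float64(0.86), np.float64(0.86)]
[[np.float64(-0.0085), np.float64(-0.0343), np.float64(0.0063)], [np.float64(-0.0111), np.float64(-0.0335), np.float64(0.0063)], [np.float64(-0.0135), np.float64(-0.0326), np.float64(0.0063)], [np.float64(-0.0159), np.float64(-0.0315), np.float64(0.0063)], [np.float64(-0.0183), np.float64(-0.0302), np.float64(0.0063)]] [np.float64(0.86), np.float64(0.86), np.float64(0.86), np.float64(0.86), np.float64(0.86)]
[[np.float64(-0.0205), np.float64(-0.0288), np.float64(0.0063)], [np.float64(-0.0226), np.float64(-0.0272), np.float64(0.0063)], [np.float64(-0.0245), np.float64(-0.0254), np.float64(0.0063)]] [np.float64(0.86), np.float64(0.86), np.float64(0.86)]
```

```bash
python3 -m creep '{"hand":[20,20,20,20,20],"delta_pos":[[0.005,-0.035,0.006],[0.002,-0.035,0.006],[-0.001,-0.035,0.006],[-0.003,-0.035,0.006],[-0.006,-0.035,0.006]],"turn":[0.86,0.86,0.86,0.86,0.86]}'
python3 -m creep '{"hand":[20,20,20,20,20],"delta_pos":[[-0.0085,-0.034,0.006],[-0.011,-0.0335,0.006],[-0.0135,-0.0325,0.006],[-0.016,-0.0315,0.006],[-0.018,-0.03,0.006]],"turn":[0.86,0.86,0.86,0.86,0.86]}'
python3 -m creep '{"hand":[20,20,20,20,20],"delta_pos":[[-0.02,-0.029,0.006],[-0.0225,-0.027,0.006],[-0.0245,-0.0255,0.006],[0,0,0],[0,0,0]],"turn":[0.86,0.86,0.86,0,0]}'
python3 -m creep '{"hand":[20,20,20,20,20],"delta_pos":[[0,0,0],[0,0,0],[0,0,0],[0,0,0],[0,0,0]],"turn":[0,0,0,0,0]}'
python3 - <<'E'
from h import *
s=env.get_state(); print(s["tcp_pos"],s["orientation"],np.degrees(yaw_of(s["orientation"])),s["wrist_force"],s["ft_torque"])
c=env.read_camera("wrist"); save(c,"w9.png"); save(c,"w9z.png",12,(180,230,285,345))
E
```

```text
clock: 9.53
tcp_pos: [0.5051, 0.242, 0.2526]
orientation: [-0.001, 0.167, 0.986, -0.001]
wrist_force: [0.5, -0.9, -1.5]
finger_gap: 0.0282
clock: 9.95
tcp_pos: [0.4926, 0.1019, 0.2289]
orientation: [-0.001, 0.348, 0.938, -0.0]
wrist_force: [0.2, -0.3, -1.8]
finger_gap: 0.0279
clock: 10.37
tcp_pos: [0.4848, 0.0179, 0.2147]
orientation: [-0.001, 0.451, 0.893, -0.0]
wrist_force: [-0.2, 0.2, -2.1]
finger_gap: 0.0278
clock: 10.78
tcp_pos: [0.4859, 0.0198, 0.2159]
orientation: [0.0, 0.449, 0.894, -0.0]
wrist_force: [0.1, -0.8, -1.2]
finger_gap: 0.0281
[0.48585076 0.01977674 0.21594463] [ 1.19256571e-04  4.48692683e-01  8.93686109e-01 -8.95118447e-07] 126.68032149596336 [ 0.10569172 -0.80685285 -1.23983519] [ 0.01379781 -0.02897734  0.01247112]
```

View pics/w9.png

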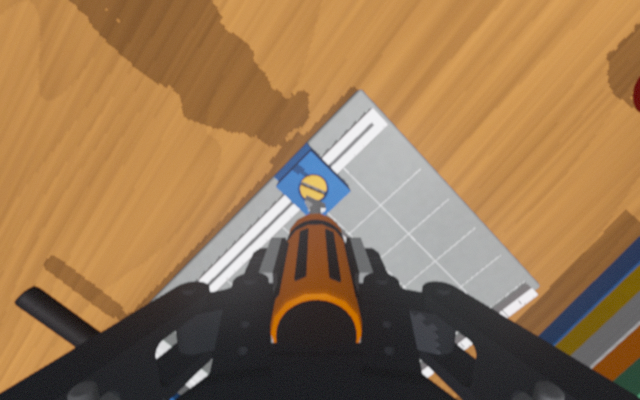

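View pics/w9z.png

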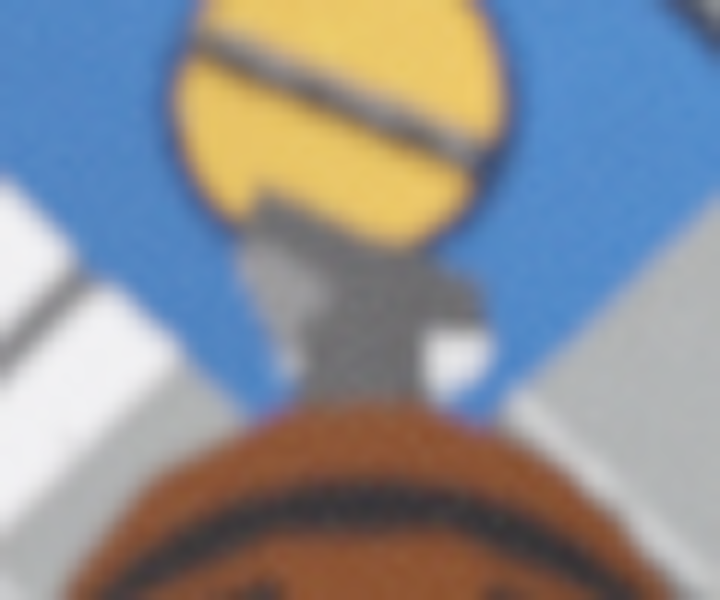

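The blade edge and slot are nearly parallel in this view (slopes about 0.45 and 0.41). I'll measure both here for the relative offset.

```bash
python3 - <<'E'
from h import *
c=env.read_camera("wrist");s=env.get_state();p=s["tcp_pos"]; print(p)
z=p[2]-.109
f=lambda x,y:(180+y/12-.5*0,285+x/12)
a=world(c,*f(260,190),z=z);b=world(c,*f(480,290),z=z)
ang=lambda a,b:np.degrees(np.arctan2(b[1]-a[1],b[0]-a[0]))
n=np.array([b[1]-a[1],-(b[0]-a[0])])/np.hypot(*(b-a)[:2])
print("blade",a,b,np.linalg.norm(b-a),ang(a,b),(a+b)/2,(a+b)[:2]/2+n*.00125)
a=world(c,*f(195,40),z=.055);b=world(c,*f(490,160),z=.055);print("slot",a,b,ang(a,b),(a+b)/2)
D=c["depth"];P=[]
for r in range(165,215):
  for q in range(290,340):
    if D[r,q]>0:
      w=world(c,r,q,depth=D[r,q]);P.append([r,q,*w])
P=np.array(P);m=np.hypot(P[:,2]-.486,P[:,3]-.0175)<.0105
sl=m&(P[:,4]<.0525);w=P[sl][:,2:4];mm=w.mean(0);u,sv,vt=np.linalg.svd(w-mm);print("slot depth",mm,np.degrees(np.arctan2(vt[0,1],vt[0,0])),len(w),np.median(P[m&(P[:,4]>.0535)][:,4]))
bl=(P[:,4]>z-.003)&(P[:,4]<z+.010);w=P[bl][:,2:4];mm=w.mean(0);u,sv,vt=np.linalg.svd(w-mm);print("blade depth",mm,np.degrees(np.arctan2(vt[0,1],vt[0,0])),len(w),P[bl][:,4].min())
hsv=cv2.cvtColor(c["pixels"],cv2.COLOR_RGB2HSV)[165:215,285:345]
mask=((hsv[:,:,0]>19)&(hsv[:,:,0]<32)&(hsv[:,:,1]>110)).astype(np.uint8)
ys,xs=np.nonzero(mask);W=np.array([world(c,y+165,x+285,z=.056) for y,x in zip(ys,xs)]);h=W[:,:2];
cn=max(cv2.findContours(mask,cv2.RETR_EXTERNAL,cv2.CHAIN_APPROX_NONE)[0],key=len)
(cx,cy),r=cv2.minEnclosingCircle(np.ascontiguousarray((h*1000).astype(np.float32)));print("head",cx,cy,r)
E
```

```text
[0.48580963 0.01954259 0.2159551 ]
blade [0.4788713  0.01943105 0.1069551 ] [0.49420084 0.02251912 0.1069551 ] 0.01563748069053702 11.389565177547304 [0.48653607 0.02097509 0.1069551 ] [0.48678292 0.0197497 ]
slot [0.47484537 0.01414671 0.055     ] [0.49884611 0.02010552 0.055     ] 13.94325225190671 [0.48684574 0.01712612 0.055     ]
slot depth [0.48632398 0.01674973] 13.398990303488214 76 0.05711553396835778
blade depth [0.48493665 0.02168573] 12.77630875321667 55 0.10629437940374808
head 485.83477783203125 17.54666519165039 11.902539253234863
```

```bash
python3 -m creep '{"hand":[20,20,20,20,20],"delta_pos":[[-0.0027,-0.0018,0.01],[0,0,0.02],[0,0,0.018],[0,0,0.005],[0,0,0]],"turn":[-0.3,0,0,0,0]}'
python3 -m creep '{"hand":[20,20,20,20,20],"delta_pos":[[0,0,0],[0,0,0],[0,0,0],[0,0,0],[0,0,0]],"turn":[0,0,0,0,0]}'
python3 - <<'E'
from h import *
s=env.get_state(); print(s["tcp_pos"],s["orientation"],np.degrees(yaw_of(s["orientation"])),s["wrist_force"],s["ft_torque"])
c=env.read_camera("wrist"); save(c,"w10z.png",12,(180,230,285,345))
E
```

```text
clock: 11.3
tcp_pos: [0.4849, 0.0167, 0.1724]
orientation: [-0.001, 0.438, 0.899, -0.0]
wrist_force: [-0.9, 0.2, -1.3]
finger_gap: 0.0279
clock: 11.72
tcp_pos: [0.4862, 0.0164, 0.174]
orientation: [0.001, 0.438, 0.899, 0.0]
wrist_force: [0.1, 0.5, -0.5]
finger_gap: 0.028
[0.48623234 0.01638172 0.17401917] [5.19597276e-04 4.37661712e-01 8.99139556e-01 1.19392998e-04] 128.09040798909214 [ 0.08611324  0.46519585 -0.50573781] [ 0.0184567  -0.00838855  0.00498132]
```

View pics/w10z.png

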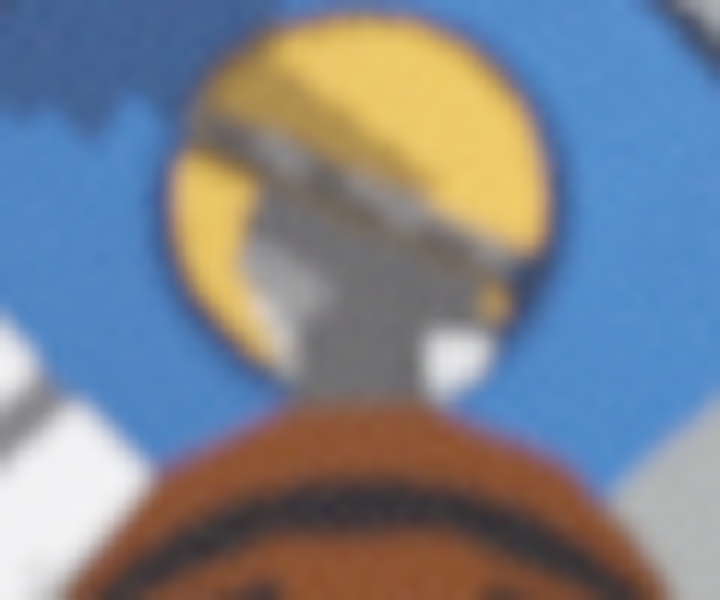

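```bash
python3 - <<'E'
from h import *
c=env.read_camera("wrist");s=env.get_state();p=s["tcp_pos"]; print(p)
z=p[2]-.109
f=lambda x,y:(180+y/12,285+x/12)
ang=lambda a,b:np.degrees(np.arctan2(b[1]-a[1],b[0]-a[0]))
a=world(c,*f(262,192),z=z);b=world(c,*f(482,292),z=z)
n=np.array([b[1]-a[1],-(b[0]-a[0])])/np.hypot(*(b-a)[:2])
ax=(a+b)[:2]/2+n*.00125
print("blade",np.linalg.norm(b-a),ang(a,b),ax)
a=world(c,*f(195,120),z=.0555);b=world(c,*f(515,262),z=.0555);print("slot",np.linalg.norm(b-a),ang(a,b),(a+b)/2)
D=c["depth"];P=[]
for r in range(165,225):
  for q in range(285,345):
    if D[r,q]>0: P.append([r,q,*world(c,r,q,depth=D[r,q])])
P=np.array(P);m=np.hypot(P[:,2]-.486,P[:,3]-.0172)<.0105
sl=m&(P[:,4]<.0525);w=P[sl][:,2:4];print("slot d",w.mean(0),len(w))
hsv=cv2.cvtColor(c["pixels"],cv2.COLOR_RGB2HSV)[165:215,285:345]
mask=((hsv[:,:,0]>17)&(hsv[:,:,0]<32)&(hsv[:,:,1]>110)).astype(np.uint8)
ys,xs=np.nonzero(mask);h=np.array([world(c,y+165,x+285,z=.056)[:2] for y,x in zip(ys,xs)])*1000
print("head",cv2.minEnclosingCircle(np.ascontiguousarray(h.astype(np.float32))))
E
```

```text
[0.48604428 0.01641749 0.17378414]
blade 0.015649848915804798 12.803752151177303 [0.48738176 0.01644107]
slot 0.023429869270153402 13.398456234848059 [0.48568972 0.01770662 0.0555    ]
slot d [0.48621106 0.01662503] 101
head ((485.49200439453125, 17.40970230102539), 12.168424606323242)
```

```bash
python3 -m creep '{"hand":[20,20,20,20,20],"delta_pos":[[0.0015,-0.0004,0.0025],[0,0,0.0025],[0,0,0.0015],[0,0,0],[0,0,0]],"turn":[-0.1,0,0,0,0]}'
python3 -m creep '{"hand":[20,20,20,20,20],"delta_pos":[[0,0,0.0005],[0,0,0.0005],[0,0,0.0005],[0,0,0],[0,0,0]],"turn":[0,0,0,0,0]}'
python3 - <<'E'
from h import *
s=env.get_state(); print(s["tcp_pos"],np.degrees(yaw_of(s["orientation"])),s["wrist_force"],s["ft_torque"])
c=env.read_camera("wrist"); save(c,"w11z.png",12,(180,230,285,345))
E
```

```text
clock: 12.23
tcp_pos: [0.4847, 0.0172, 0.1681]
orientation: [-0.0, 0.434, 0.901, -0.0]
wrist_force: [0.6, -0.3, -0.7]
finger_gap: 0.0283
clock: 12.65
tcp_pos: [0.4849, 0.0172, 0.1671]
orientation: [0.0, 0.434, 0.901, -0.0]
wrist_force: [0.3, 0.7, -0.9]
finger_gap: 0.0279
[0.48487747 0.01715724 0.16705876] 128.5880687508078 [ 0.29185706  0.69015202 -0.92703702] [-0.03052884 -0.01565474 -0.00222847]
```

View pics/w11z.png

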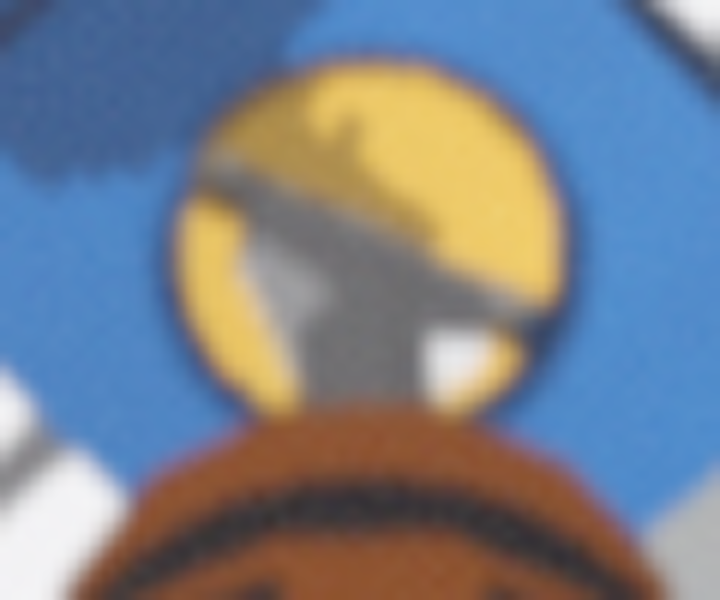

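The blade lies along the slot and about 2 mm above it. Feeling downward in small steps.

```bash
python3 -m creep '{"hand":[20,20,20,20,20],"delta_pos":[[0,0,0.0005],[0,0,0.0005],[0,0,0.0005],[0,0,0],[0,0,0]],"turn":[0,0,0,0,0]}'
python3 -m creep '{"hand":[20,20,20,20,20],"delta_pos":[[0,0,0.0005],[0,0,0.0005],[0,0,0],[0,0,0],[0,0,0]],"turn":[0,0,0,0,0]}'
python3 - <<'E'
from h import *
s=env.get_state(); print(s["tcp_pos"],np.degrees(yaw_of(s["orientation"])),s["wrist_force"],s["ft_torque"])
E
```

```text
clock: 13.12
tcp_pos: [0.4849, 0.0172, 0.1658]
orientation: [-0.0, 0.434, 0.901, -0.0]
wrist_force: [-0.0, 0.4, -0.7]
finger_gap: 0.0284
clock: 13.53
tcp_pos: [0.4849, 0.0171, 0.1651]
orientation: [0.0, 0.434, 0.901, -0.0]
wrist_force: [-0.6, -0.1, -1.2]
finger_gap: 0.0276
[0.48487265 0.01714882 0.16506323] 128.58578469608094 [-0.63875911 -0.09716564 -1.24478315] [-0.01189204  0.00540842 -0.03606133]
```

Still free, with the tip at about the head's top. Continuing.

```bash
python3 -m creep '{"hand":[20,20,20,20,20],"delta_pos":[[0,0,0.0005],[0,0,0.0005],[0,0,0],[0,0,0],[0,0,0]],"turn":[0,0,0,0,0]}'
python3 - <<'E'
from h import *
s=env.get_state(); print(s["tcp_pos"],s["wrist_force"],s["ft_torque"])
E
```

```text
clock: 13.95
tcp_pos: [0.4848, 0.0172, 0.1642]
orientation: [-0.0, 0.434, 0.901, -0.0]
wrist_force: [-0.4, -0.6, -1.5]
finger_gap: 0.0278
[0.48484813 0.01718637 0.16424591] [-0.44828293 -0.55373211 -1.50484121] [ 0.00775026 -0.03931612 -0.02471563]
```

```bash
python3 -m creep '{"hand":[20,20,20,20,20],"delta_pos":[[0,0,0.0005],[0,0,0.0005],[0,0,0],[0,0,0],[0,0,0]],"turn":[0,0,0,0,0]}'
python3 - <<'E'
from h import *
s=env.get_state(); print(s["tcp_pos"],s["wrist_force"],s["ft_torque"])
c=env.read_camera("wrist"); save(c,"w12z.png",12,(180,230,285,345))
E
```

```text
clock: 14.37
tcp_pos: [0.4849, 0.0172, 0.1635]
orientation: [0.0, 0.434, 0.901, -0.0]
wrist_force: [0.1, -0.1, -1.3]
finger_gap: 0.0281
[0.48487453 0.01715862 0.16345452] [ 0.08464167 -0.06231399 -1.28712393] [-0.09422449 -0.04619582  0.05060529]
```

View pics/w12z.png

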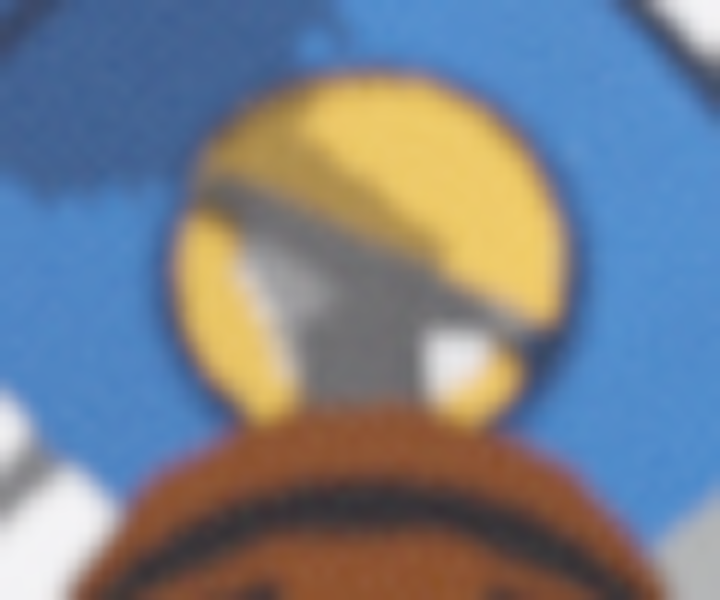

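```bash
python3 -m creep '{"hand":[20,20,20,20,20],"delta_pos":[[0,0,0.0005],[0,0,0.0005],[0,0,0.0005],[0,0,0],[0,0,0]],"turn":[0,0,0,0,0]}'
python3 - <<'E'
from h import *
s=env.get_state(); print(s["tcp_pos"],s["wrist_force"],s["ft_torque"])
E
```

```text
clock: 14.83
tcp_pos: [0.4849, 0.0172, 0.1622]
orientation: [-0.0, 0.434, 0.901, -0.0]
wrist_force: [-0.2, 0.1, -1.8]
finger_gap: 0.0277
[0.48486014 0.01715486 0.16221668] [-0.23742747  0.05032172 -1.77221808] [-0.04039231 -0.03064451 -0.01392318]
```

```bash
python3 -m creep '{"hand":[20,20,20,20,20],"delta_pos":[[0,0,0.0005],[0,0,0.0005],[0,0,0.0005],[0,0,0],[0,0,0]],"turn":[0,0,0,0,0]}'
python3 - <<'E'
from h import *
s=env.get_state(); print(s["tcp_pos"],s["wrist_force"],s["ft_torque"])
E
```

```text
clock: 15.25
tcp_pos: [0.4849, 0.0172, 0.161]
orientation: [0.0, 0.434, 0.901, -0.0]
wrist_force: [-1.1, 0.0, -1.1]
finger_gap: 0.0282
[0.48488403 0.01717098 0.16104115] [-1.09800743  0.01541131 -1.10065586] [-0.05893323  0.00358209  0.00415891]
```

The tip is about 4 mm below the head's face with no resistance, so the blade is in the slot.

```bash
python3 -m creep '{"hand":[20,20,20,20,20],"delta_pos":[[0,0,0.0005],[0,0,0.0005],[0,0,0.0005],[0,0,0],[0,0,0]],"turn":[0,0,0,0,0]}'
python3 -m creep '{"hand":[20,20,20,20,20],"delta_pos":[[0,0,0.0005],[0,0,0.0005],[0,0,0],[0,0,0],[0,0,0]],"turn":[0,0,0,0,0]}'
python3 - <<'E'
from h import *
s=env.get_state(); print(s["tcp_pos"],s["wrist_force"],s["ft_torque"])
E
```

```text
clock: 15.67
tcp_pos: [0.4849, 0.0172, 0.1598]
orientation: [0.0, 0.434, 0.901, -0.0]
wrist_force: [-0.1, -0.4, -1.2]
finger_gap: 0.0281
clock: 16.08
tcp_pos: [0.4849, 0.0172, 0.1591]
orientation: [-0.0, 0.434, 0.901, -0.0]
wrist_force: [-0.6, -1.0, -1.8]
finger_gap: 0.0277
[0.48485884 0.01716795 0.15905131] [-0.55749361 -0.98535955 -1.77184555] [-0.10386532 -0.08201985  0.02061021]
```

```bash
python3 -m creep '{"hand":[20,20,20,20,20],"delta_pos":[[0,0,0.0005],[0,0,0.0004],[0,0,0],[0,0,0],[0,0,0]],"turn":[0,0,0,0,0]}'
python3 - <<'E'
from h import *
s=env.get_state(); print(s["tcp_pos"],s["wrist_force"],s["ft_torque"])
E
```

```text
clock: 16.5
tcp_pos: [0.4849, 0.0172, 0.1583]
orientation: [0.0, 0.434, 0.901, -0.0]
wrist_force: [-0.1, -0.2, -1.0]
finger_gap: 0.0277
[0.48487703 0.01716454 0.15832576] [-0.1266577  -0.23595418 -0.98275207] [-0.05579736  0.02669354  0.00197994]
```

```bash
python3 -m creep '{"hand":[20,20,20,20,20],"delta_pos":[[0,0,0.0004],[0,0,0.0003],[0,0,0],[0,0,0],[0,0,0]],"turn":[0,0,0,0,0]}'
python3 - <<'E'
from h import *
s=env.get_state(); print(s["tcp_pos"],s["wrist_force"],s["ft_torque"])
c=env.read_camera("wrist"); save(c,"w13z.png",12,(180,230,285,345))
E
```

```text
clock: 16.92
tcp_pos: [0.485, 0.0171, 0.1581]
orientation: [0.0, 0.434, 0.901, -0.0]
wrist_force: [-1.7, -1.0, 4.2]
finger_gap: 0.0283
[0.48499588 0.01709331 0.15812135] [-1.68990263 -1.04923211  4.18593351] [-0.19169936  0.36618895 -0.02512946]
```

View pics/w13z.png

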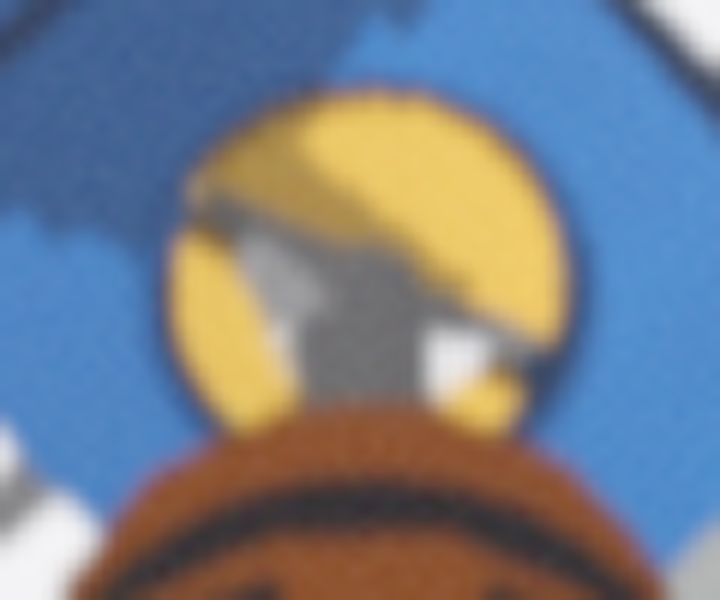

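The blade is seated on the slot bottom with about 5 N. Now turning clockwise, watching the moment.

```bash
python3 -m creep '{"hand":[20,20,20,20,20],"delta_pos":[[0,0,0],[0,0,0],[0,0,0],[0,0,0],[0,0,0]],"turn":[0.5,0.5,0.5,0.5,0]}'
python3 - <<'E'
from h import *
s=env.get_state(); print(s["tcp_pos"],np.degrees(yaw_of(s["orientation"])),s["wrist_force"],s["ft_torque"])
E
```

```text
clock: 17.38
tcp_pos: [0.4852, 0.0168, 0.1581]
orientation: [0.001, 0.511, 0.86, -0.0]
wrist_force: [-1.8, -1.4, 4.0]
finger_gap: 0.0278
[0.48518789 0.0168404  0.15811215] 118.53048314284024 [-1.8233249  -1.43559738  3.99526331] [-0.4742783   0.23573522  0.0359876 ]
```

```bash
python3 -m creep '{"hand":[20,20,20,20,20],"delta_pos":[[0,0,0],[0,0,0],[0,0,0],[0,0,0],[0,0,0]],"turn":[0.6,0.6,0.6,0.6,0]}'
python3 - <<'E'
from h import *
s=env.get_state(); print(s["tcp_pos"],np.degrees(yaw_of(s["orientation"])),s["wrist_force"],s["ft_torque"])
c=env.read_camera("wrist"); save(c,"w14z.png",12,(180,230,285,345))
E
```

```text
clock: 17.8
tcp_pos: [0.4852, 0.0169, 0.1581]
orientation: [0.001, 0.598, 0.802, -0.0]
wrist_force: [-0.7, -1.6, 3.6]
finger_gap: 0.0283
[0.48523975 0.016913   0.15810563] 106.58305667075274 [-0.65100944 -1.60628276  3.61091294] [-0.48432628  0.14020157  0.07965682]
```

View pics/w14z.png

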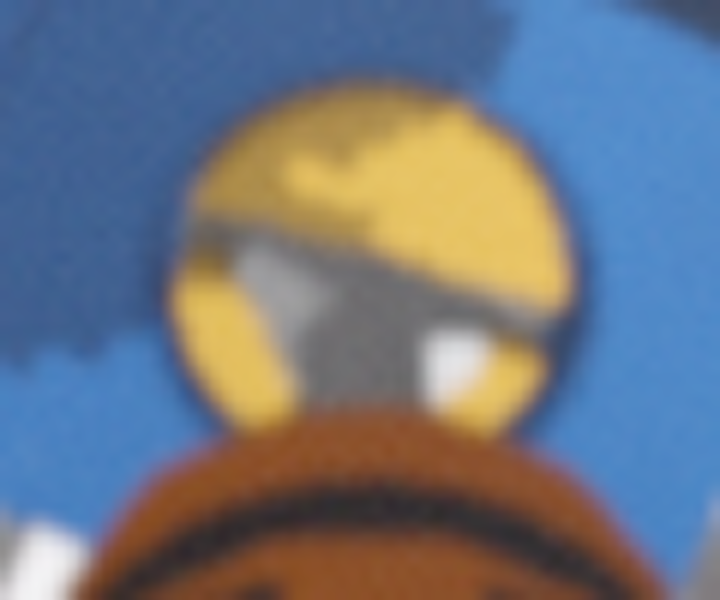

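The slot follows the blade, and Mz of 0.08 N m matches the drag. Continuing.

```bash
python3 -m creep '{"hand":[20,20,20,20,20],"delta_pos":[[0,0,0],[0,0,0],[0,0,0],[0,0,0],[0,0,0]],"turn":[0.7,0.7,0.7,0.7,0]}'
python3 - <<'E'
from h import *
s=env.get_state(); print(s["tcp_pos"],np.degrees(yaw_of(s["orientation"])),s["wrist_force"],s["ft_torque"])
E
python3 -m creep '{"hand":[20,20,20,20,20],"delta_pos":[[0,0,0],[0,0,0],[0,0,0],[0,0,0],[0,0,0]],"turn":[0.6,0.6,0.6,0.3,0]}'
python3 - <<'E'
from h import *
s=env.get_state(); print(s["tcp_pos"],np.degrees(yaw_of(s["orientation"])),s["wrist_force"],s["ft_torque"])
E
```

```text
clock: 18.27
tcp_pos: [0.4853, 0.017, 0.1581]
orientation: [0.001, 0.691, 0.723, 0.0]
wrist_force: [-0.2, -1.1, 4.0]
finger_gap: 0.0282
[0.48533574 0.01697344 0.1581146 ] 92.61800509432723 [-0.22897639 -1.07261574  4.0472349 ] [-0.49060297  0.03670727  0.13243856]
clock: 18.68
tcp_pos: [0.4854, 0.017, 0.1581]
orientation: [0.001, 0.753, 0.658, 0.0]
wrist_force: [0.8, -2.5, 4.2]
finger_gap: 0.0278
[0.48540117 0.01698698 0.15809994] 82.22224147218108 [ 0.80735128 -2.5456904   4.15181745] [-0.4680458  -0.04027354  0.12251919]
```

```bash
python3 -m creep '{"hand":[20,20,20,20,20],"delta_pos":[[0,0,0],[0,0,0],[0,0,0],[0,0,0],[0,0,0]],"turn":[0.3,0.3,0.3,0.3,0]}'
python3 - <<'E'
from h import *
s=env.get_state(); print(np.degrees(yaw_of(s["orientation"])),s["wrist_force"],s["ft_torque"])
E
python3 -m creep '{"hand":[20,20,20,20,20],"delta_pos":[[0,0,0],[0,0,0],[0,0,0],[0,0,0],[0,0,0]],"turn":[0.2,0.2,0,0,0]}'
python3 - <<'E'
from h import *
s=env.get_state(); print(np.degrees(yaw_of(s["orientation"])),s["wrist_force"],s["ft_torque"])
E
```

```text
clock: 19.1
tcp_pos: [0.4854, 0.017, 0.1581]
orientation: [0.001, 0.787, 0.617, 0.0]
wrist_force: [-0.1, -1.6, 4.5]
finger_gap: 0.028
76.21902776219768 [-0.05318142 -1.5540514   4.5382334 ] [-0.59945918 -0.13803348  0.06469309]
clock: 19.52
tcp_pos: [0.4854, 0.017, 0.1581]
orientation: [0.001, 0.798, 0.603, 0.0]
wrist_force: [0.1, -1.5, 5.0]
finger_gap: 0.0281
74.13237604870918 [ 0.14109602 -1.45161513  5.0192136 ] [-0.63964635 -0.22718093  0.14888333]
```

```bash
python3 -m creep '{"hand":[20,20,20,20,20],"delta_pos":[[0,0,0],[0,0,0],[0,0,0],[0,0,0],[0,0,0]],"turn":[0.2,0.2,0,0,0]}'
python3 - <<'E'
from h import *
s=env.get_state(); print(np.degrees(yaw_of(s["orientation"])),s["wrist_force"],s["ft_torque"])
E
python3 -m creep '{"hand":[20,20,20,20,20],"delta_pos":[[0,0,0],[0,0,0],[0,0,0],[0,0,0],[0,0,0]],"turn":[0.2,0.1,0,0,0]}'
python3 - <<'E'
from h import *
s=env.get_state(); print(np.degrees(yaw_of(s["orientation"])),s["wrist_force"],s["ft_torque"])
c=env.read_camera("wrist"); save(c,"w15z.png",12,(180,230,285,345))
E
```

```text
clock: 19.93
tcp_pos: [0.4855, 0.017, 0.1581]
orientation: [0.001, 0.808, 0.589, 0.0]
wrist_force: [-0.1, -2.7, 5.5]
finger_gap: 0.0275
72.13548654319698 [-0.05770619 -2.65097797  5.50199055] [-0.63662895 -0.29619828  0.0072091 ]
clock: 20.35
tcp_pos: [0.4855, 0.017, 0.1581]
orientation: [0.001, 0.816, 0.578, 0.0]
wrist_force: [1.1, -2.6, 5.9]
finger_gap: 0.0281
70.63743985210239 [ 1.1361798 -2.6039881  5.9125599] [-0.67484927 -0.22711649  0.10494743]
```

View pics/w15z.png

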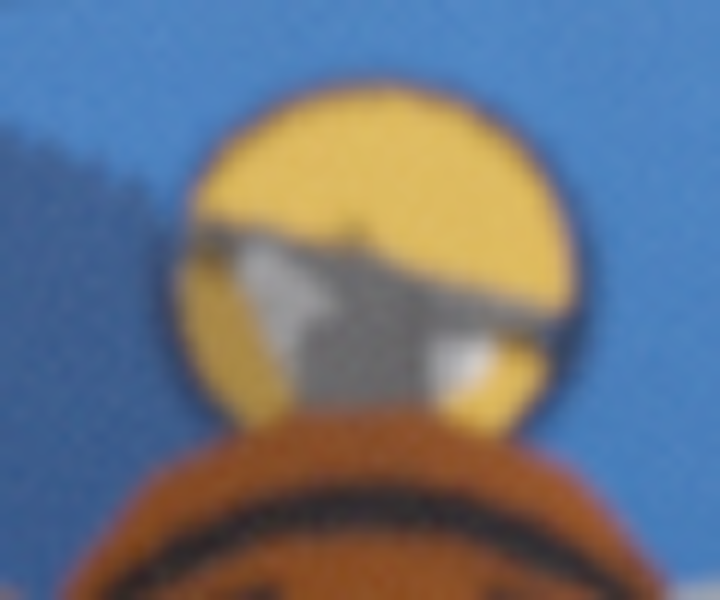

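The moment is still just drag. Relative to the tool, the slot has lagged about 9°, so the screw has turned about 49° so far. Continuing in small steps.

```bash
cat > m.py <<'E'
from h import *
s=env.get_state(); print("yaw %.2f"%np.degrees(yaw_of(s["orientation"])),np.round(s["wrist_force"],2),np.round(s["ft_torque"],3),np.round(s["tau"][5],3))
E
python3 -m creep '{"hand":[20,20,20,20,20],"delta_pos":[[0,0,0],[0,0,0],[0,0,0],[0,0,0],[0,0,0]],"turn":[0.2,0.2,0,0,0]}' | grep wrist
python3 m.py
python3 -m creep '{"hand":[20,20,20,20,20],"delta_pos":[[0,0,0],[0,0,0],[0,0,0],[0,0,0],[0,0,0]],"turn":[0.2,0.1,0,0,0]}' | grep wrist
python3 m.py
```

```text
wrist_force: [1.3, -2.4, 5.7]
yaw 68.64 [ 1.26 -2.45  5.73] [-0.664 -0.249  0.12 ] 0.094
wrist_force: [0.1, -2.7, 5.2]
yaw 67.14 [ 0.13 -2.68  5.19] [-0.628 -0.257  0.114] 0.097
```

```bash

python3 -m creep '{"hand":[20,20,20,20,20],"delta_pos":[[0,0,0],[0,0,0],[0,0,0],[0,0,0],[0,0,0]],"turn":[0.2,0.1,0,0,0]}' | grep wrist
python3 m.py
python3 -m creep '{"hand":[20,20,20,20,20],"delta_pos":[[0,0,0],[0,0,0],[0,0,0],[0,0,0],[0,0,0]],"turn":[0.2,0.1,0,0,0]}' | grep wrist
python3 m.py
```

```text
wrist_force: [1.9, -2.1, 5.8]
yaw 65.63 [ 1.91 -2.08  5.83] [-0.705 -0.398  0.091] 0.097
wrist_force: [2.0, -2.0, 5.6]
yaw 64.12 [ 1.98 -1.97  5.61] [-0.7   -0.359  0.122] 0.097
```

```bash

python3 -m creep '{"hand":[20,20,20,20,20],"delta_pos":[[0,0,0],[0,0,0],[0,0,0],[0,0,0],[0,0,0]],"turn":[0.2,0.1,0,0,0]}' | grep wrist
python3 m.py
```

```text
wrist_force: [1.4, -2.4, 5.6]
yaw 62.63 [ 1.35 -2.43  5.56] [-0.752 -0.387  0.092] 0.097
```

```bash

python3 -m creep '{"hand":[20,20,20,20,20],"delta_pos":[[0,0,0],[0,0,0],[0,0,0],[0,0,0],[0,0,0]],"turn":[0.2,0.1,0,0,0]}' | grep wrist
python3 m.py
```

```text
wrist_force: [2.0, -1.4, 4.7]
yaw 61.13 [ 1.98 -1.41  4.73] [-0.713 -0.37   0.077] 0.097
```

```bash

python3 -m creep '{"hand":[20,20,20,20,20],"delta_pos":[[0,0,0],[0,0,0],[0,0,0],[0,0,0],[0,0,0]],"turn":[0.2,0.1,0,0,0]}' | grep wrist
python3 m.py
```

```text
wrist_force: [1.2, -1.5, 5.4]
yaw 59.61 [ 1.21 -1.51  5.42] [-0.748 -0.316  0.146] 0.094
```

```bash

python3 -m creep '{"hand":[20,20,20,20,20],"delta_pos":[[0,0,0],[0,0,0],[0,0,0],[0,0,0],[0,0,0]],"turn":[0.2,0.1,0,0,0]}' | grep wrist
python3 m.py
```

```text
wrist_force: [0.6, -2.1, 5.9]
yaw 58.12 [ 0.62 -2.14  5.93] [-0.723 -0.363  0.12 ] 0.097
```

```bash

python3 -m creep '{"hand":[20,20,20,20,20],"delta_pos":[[0,0,0],[0,0,0],[0,0,0],[0,0,0],[0,0,0]],"turn":[0.2,0.1,0,0,0]}' | grep wrist
python3 m.py
```

```text
wrist_force: [1.1, -2.3, 5.1]
yaw 56.63 [ 1.11 -2.27  5.05] [-0.742 -0.298  0.223] 0.153
```

```bash

python3 -m creep '{"hand":[20,20,20,20,20],"delta_pos":[[0,0,0],[0,0,0],[0,0,0],[0,0,0],[0,0,0]],"turn":[0.2,0.1,0,0,0]}' | grep wrist
python3 m.py
python3 - <<'E'
from h import *
c=env.read_camera("wrist"); save(c,"w16z.png",12,(180,230,285,345))
E
```

```text
wrist_force: [1.5, -2.7, 4.6]
yaw 55.14 [ 1.53 -2.68  4.61] [-0.668 -0.274  0.214] 0.226
```

View pics/w16z.png

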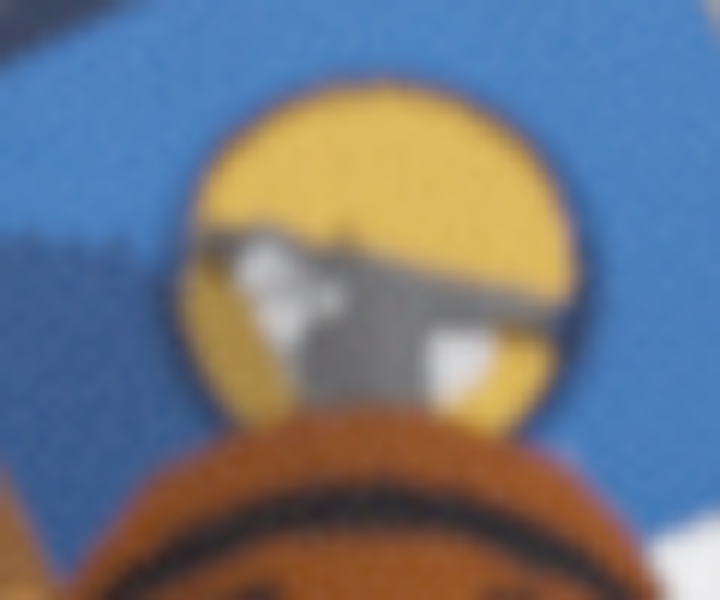

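Joint 6 torque rose from 0.097 to 0.153 to 0.226 N m, so the screw appears to be at its stop. One more 1° step to confirm.

```bash

python3 -m creep '{"hand":[20,20,20,20,20],"delta_pos":[[0,0,0],[0,0,0],[0,0,0],[0,0,0],[0,0,0]],"turn":[0.1,0.1,0,0,0]}' | grep wrist
python3 m.py
python3 - <<'E'
from h import *
c=env.read_camera("wrist"); s=env.get_state()
f=lambda x,y:(180+y/12,285+x/12)
a=world(c,*f(205,240),z=.0555);b=world(c,*f(560,315),z=.0555);print(np.degrees(np.arctan2(b[1]-a[1],b[0]-a[0])),s["tcp_pos"])
save(c,"w17z.png",12,(180,230,285,345))
E
```

```text
wrist_force: [1.0, -1.6, 5.3]
yaw 54.14 [ 0.95 -1.64  5.26] [-0.723 -0.3    0.325] 0.278
-48.29385918239223 [0.4854441  0.01695179 0.15809899]
```

View pics/w17z.png

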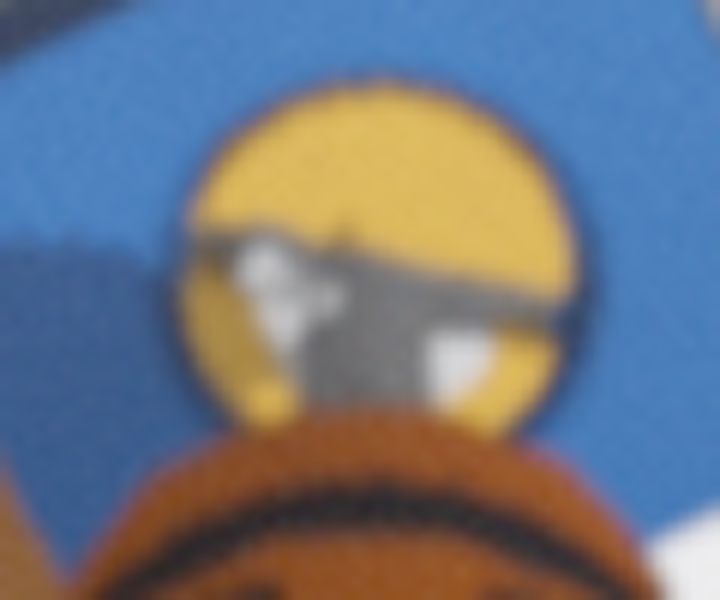

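The slot turned from 13.4° to -48.3°, i.e. 1.08 rad. Even the lowest start angle (0.4) gives at least 1.48, so the screw is at its stop. I'll unwind the stored twist, which stays within the slot's play, and lift.

```bash

python3 -m creep '{"hand":[20,20,20,20,20],"delta_pos":[[0,0,0],[0,0,0],[0,0,0],[0,0,0],[0,0,0]],"turn":[-0.4,-0.4,-0.4,0,0]}' | grep wrist
python3 m.py
```

```text
wrist_force: [0.8, -2.1, 5.3]
yaw 60.11 [ 0.77 -2.13  5.3 ] [-0.532 -0.182 -0.028] -0.041
```

```bash

python3 -m creep '{"hand":[20,20,20,20,20],"delta_pos":[[0,0,-0.001],[0,0,-0.002],[0,0,-0.003],[0,0,-0.003],[0,0,-0.003]],"turn":[0.1,0,0,0,0]}' | grep wrist
python3 m.py
python3 -m creep '{"hand":[20,20,20,20,20],"delta_pos":[[0,0,-0.02],[0,0,-0.03],[0,0,-0.035],[0,0,-0.03],[0,0,-0.015]],"turn":[0,0,0,0,0]}'
python3 -m creep '{"hand":[20,20,20,20,20],"delta_pos":[[0,0,0],[0,0,0],[0,0,0],[0,0,0],[0,0,0]],"turn":[0,0,0,0,0]}'
python3 - <<'E'
from h import *
s=env.get_state(); print(s["tcp_pos"],s["orientation"],np.degrees(yaw_of(s["orientation"])))
c=env.read_camera("wrist"); save(c,"w18.png"); save(c,"w18z.png",10,(150,230,280,350))
y0=yaw_of(s["orientation"]);p=s["tcp_pos"]
N=28;t=np.array([.519,.384,.285]);d=np.radians(182.5)-y0
plan([tuple(p+(t-p)*i/N)+(y0+d*i/N,) for i in range(N+1)])
E
```

```text
wrist_force: [-0.1, 0.5, -1.9]
yaw 59.60 [-0.08  0.5  -1.86] [-0.042  0.081 -0.031] -0.002
clock: 26.33
tcp_pos: [0.4855, 0.0171, 0.2745]
orientation: [0.001, 0.868, 0.497, 0.001]
wrist_force: [0.5, -0.5, -0.6]
finger_gap: 0.0281
clock: 26.75
tcp_pos: [0.4841, 0.0173, 0.27]
orientation: [-0.001, 0.868, 0.497, -0.001]
wrist_force: [0.6, 0.7, -1.3]
finger_gap: 0.028
[0.48407878 0.01725846 0.27001999] [-7.83880911e-04  8.67823900e-01  4.96870064e-01 -1.09690773e-03] 59.58641915010759
[[np.float64(0.0149), np.float64(-0.0069), np.float64(-0.0007)], [np.float64(0.0154), np.float64(-0.0058), np.float64(-0.0007)], [np.float64(0.0158), np.float64(-0.0046), np.float64(-0.0007)], [np.float64(0.0161), np.float64(-0.0034), np.float64(-0.0007)], [np.float64(0.0163), np.float64(-0.0021), np.float64(-0.0007)]] [np.float64(-0.88), np.float64(-0.88), np.float64(-0.88), np.float64(-0.88), np.float64(-0.88)]
[[np.float64(0.0164), np.float64(-0.0009), np.float64(-0.0007)], [np.float64(0.0164), np.float64(0.0004), np.float64(-0.0007)], [np.float64(0.0164), np.float64(0.0016), np.float64(-0.0007)], [np.fl
[... 996 characters left out ...]
88), np.float64(-0.88), np.float64(-0.88)]
[[np.float64(0.0075), np.float64(0.0146), np.float64(-0.0007)], [np.float64(0.0064), np.float64(0.0152), np.float64(-0.0007)], [np.float64(0.0052), np.float64(0.0156), np.float64(-0.0007)], [np.float64(0.004), np.float64(0.016), np.float64(-0.0007)], [np.float64(0.0027), np.float64(0.0162), np.float64(-0.0007)]] [np.float64(-0.88), np.float64(-0.88), np.float64(-0.88), np.float64(-0.88), np.float64(-0.88)]
[[np.float64(0.0015), np.float64(0.0164), np.float64(-0.0007)], [np.float64(0.0002), np.float64(0.0164), np.float64(-0.0007)], [np.float64(-0.001), np.float64(0.0164), np.float64(-0.0007)]] [np.float64(-0.88), np.float64(-0.88), np.float64(-0.88)]
```

View pics/w18z.png

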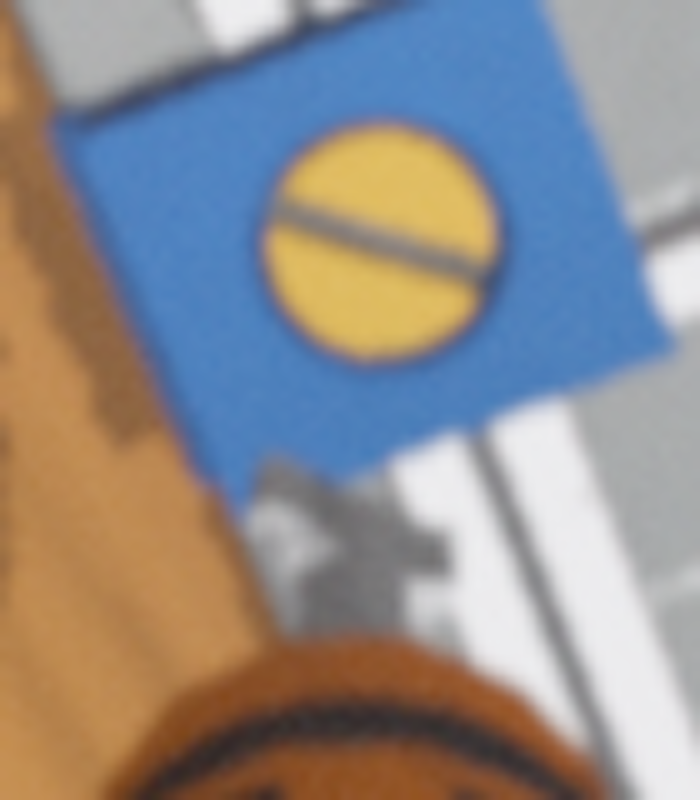

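```bash

python3 - <<'E'
from h import *
c=env.read_camera("wrist");f=lambda x,y:(150+y/10,280+x/10)
a=world(c,*f(275,205),z=.0555);b=world(c,*f(485,277),z=.0555);print(np.degrees(np.arctan2(b[1]-a[1],b[0]-a[0])),(a+b)/2)
E
python3 -m creep '{"hand":[20,20,20,20,20],"delta_pos":[[0.015,-0.007,-0.001],[0.0155,-0.006,-0.001],[0.016,-0.0045,-0.001],[0.016,-0.0035,-0.001],[0.0165,-0.002,-0.001]],"turn":[-0.88,-0.88,-0.88,-0.88,-0.88]}'
python3 -m creep '{"hand":[20,20,20,20,20],"delta_pos":[[0.0165,-0.001,-0.001],[0.0165,0.0005,-0.001],[0.0165,0.0015,-0.001],[0.016,0.003,-0.001],[0.016,0.004,-0.001]],"turn":[-0.88,-0.88,-0.88,-0.88,-0.88]}'
python3 -m creep '{"hand":[20,20,20,20,20],"delta_pos":[[0.0155,0.0055,-0.001],[0.015,0.0065,-0.001],[0.0145,0.0075,-0.001],[0.014,0.0085,-0.001],[0.013,0.01,-0.001]],"turn":[-0.88,-0.88,-0.88,-0.88,-0.88]}'
```

```text
-49.59812055540348 [0.486441   0.01680136 0.0555    ]
clock: 27.27
tcp_pos: [0.4909, 0.0837, 0.275]
orientation: [-0.0, 0.756, 0.655, -0.0]
wrist_force: [0.4, 0.9, -0.7]
finger_gap: 0.0279
clock: 27.68
tcp_pos: [0.497, 0.1494, 0.2789]
orientation: [-0.0, 0.617, 0.787, -0.0]
wrist_force: [0.1, -0.4, -1.2]
finger_gap: 0.0281
clock: 28.1
tcp_pos: [0.5031, 0.2146, 0.2829]
orientation: [-0.0, 0.455, 0.89, -0.0]
wrist_force: [0.4, 0.3, -2.2]
finger_gap: 0.028
```

```bash

python3 -m creep '{"hand":[20,20,20,20,20],"delta_pos":[[0.0125,0.011,-0.001],[0.0115,0.0115,-0.001],[0.0105,0.0125,-0.001],[0.0095,0.0135,-0.001],[0.0085,0.014,-0.001]],"turn":[-0.88,-0.88,-0.88,-0.88,-0.88]}'
python3 -m creep '{"hand":[20,20,20,20,20],"delta_pos":[[0.0075,0.0145,0],[0.0065,0.015,0],[0.005,0.0155,0],[0.004,0.016,0],[0.0025,0.016,0]],"turn":[-0.88,-0.88,-0.88,-0.88,-0.88]}'
python3 -m creep '{"hand":[20,20,20,20,20],"delta_pos":[[0.0015,0.0165,0],[0,0.0165,0],[-0.001,0.0165,0],[0,0,0],[0,0,0]],"turn":[-0.88,-0.88,-0.88,0,0]}'
python3 -m creep '{"hand":[20,20,20,20,20],"delta_pos":[[0,0,0],[0,0,0],[0,0,0],[0,0,0],[0,0,0]],"turn":[0,0,0,0,0]}'
python3 - <<'E'
from h import *
s=env.get_state(); print(s["tcp_pos"],s["orientation"],np.degrees(yaw_of(s["orientation"])))
c=env.read_camera("wrist"); save(c,"w19.png"); save(c,"w19z.png",10,(160,230,280,350)); print(proj(c,[.519,.384,.085]),proj(c,s["tcp_pos"]-[0,0,.109]))
E
```

```text
clock: 28.52
tcp_pos: [0.5096, 0.28, 0.2868]
orientation: [-0.0, 0.277, 0.961, -0.0]
wrist_force: [0.7, -0.1, -1.3]
finger_gap: 0.0276
clock: 28.93
tcp_pos: [0.5156, 0.345, 0.2867]
orientation: [-0.0, 0.089, 0.996, -0.0]
wrist_force: [0.2, 0.4, -1.2]
finger_gap: 0.0277
clock: 29.35
tcp_pos: [0.5193, 0.3842, 0.2864]
orientation: [-0.001, -0.024, 1.0, -0.001]
wrist_force: [-0.5, -0.7, -0.6]
finger_gap: 0.0279
clock: 29.77
tcp_pos: [0.5196, 0.3835, 0.2876]
orientation: [0.0, -0.024, 1.0, 0.0]
wrist_force: [-0.1, 0.0, -1.6]
finger_gap: 0.028
[0.51961862 0.38347433 0.28760713] [ 1.42102372e-04 -2.39048687e-02  9.99714228e-01  1.09316863e-05] -177.26044296109725
(np.float64(174.96003238091814), np.float64(314.95626721053935)) (np.float64(199.33893898876963), np.float64(314.0381596864524))
```

View pics/w19z.png

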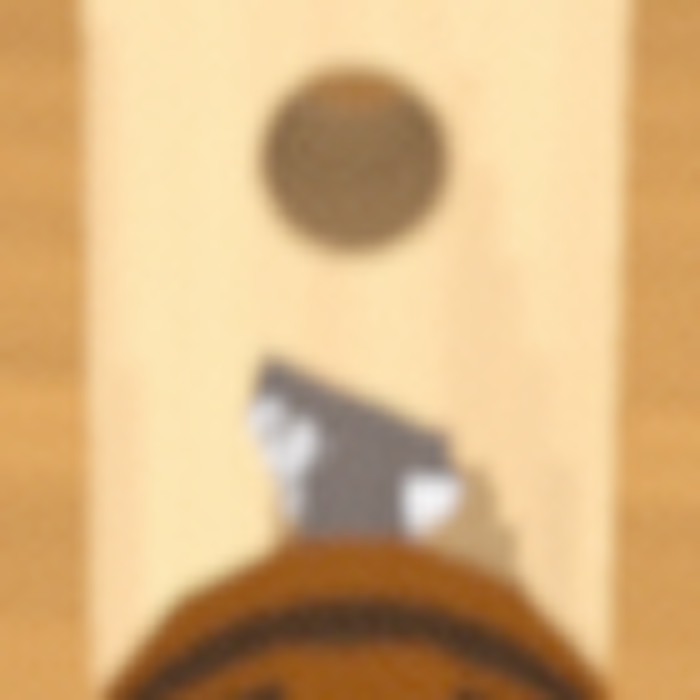

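```bash

python3 - <<'E'
from h import *
c=env.read_camera("wrist");s=env.get_state();p=s["tcp_pos"];f=lambda x,y:(160+y/10,280+x/10);z=p[2]-.109
a=world(c,*f(265,357),z=z);b=world(c,*f(447,433),z=z)
n=np.array([b[1]-a[1],-(b[0]-a[0])])/np.hypot(*(b-a)[:2])
print(p,"tip",(a+b)[:2]/2+n*.00125,np.linalg.norm(b-a),"hole",world(c,*f(355,160),z=.085))
print([world(c,*f(x,y),z=.085)[:2] for x,y in [(262,160),(450,160),(355,65),(355,255)]])
E
```

```text
[0.51956122 0.38362762 0.28754479] tip [0.52086979 0.38435613] 0.015295347263704776 hole [0.52006704 0.38471452 0.085     ]
[array([0.52053323, 0.37496278]), array([0.51959083, 0.39467594]), array([0.51001123, 0.38423378]), array([0.53028359, 0.38520294])]
```

Tip is at (0.5208, 0.3844) and the hole at (0.5200, 0.3847), which is within the clearance. Small correction, then down.

```bash

python3 -m creep '{"hand":[20,20,20,20,20],"delta_pos":[[0.0009,0.0004,0.02],[0,0,0.03],[0,0,0.03],[0,0,0.02],[0,0,0.008]],"turn":[0,0,0,0,0]}'
python3 -m creep '{"hand":[20,20,20,20,20],"delta_pos":[[0,0,0],[0,0,0],[0,0,0.003],[0,0,0.003],[0,0,0.003]],"turn":[0,0,0,0,0]}'
python3 - <<'E'
from h import *
s=env.get_state(); print(s["tcp_pos"],s["wrist_force"])
c=env.read_camera("wrist"); save(c,"w20z.png",10,(160,230,280,350))
E
```

```text
clock: 30.28
tcp_pos: [0.5174, 0.3833, 0.1979]
orientation: [-0.002, -0.024, 1.0, -0.001]
wrist_force: [-0.2, 0.2, -1.5]
finger_gap: 0.0282
clock: 30.7
tcp_pos: [0.5194, 0.3845, 0.1948]
orientation: [0.001, -0.024, 1.0, 0.0]
wrist_force: [-1.0, 0.2, -1.1]
finger_gap: 0.0279
[0.51941738 0.38450393 0.19483155] [-1.02367638  0.24581981 -1.07051835]
```

View pics/w20z.png

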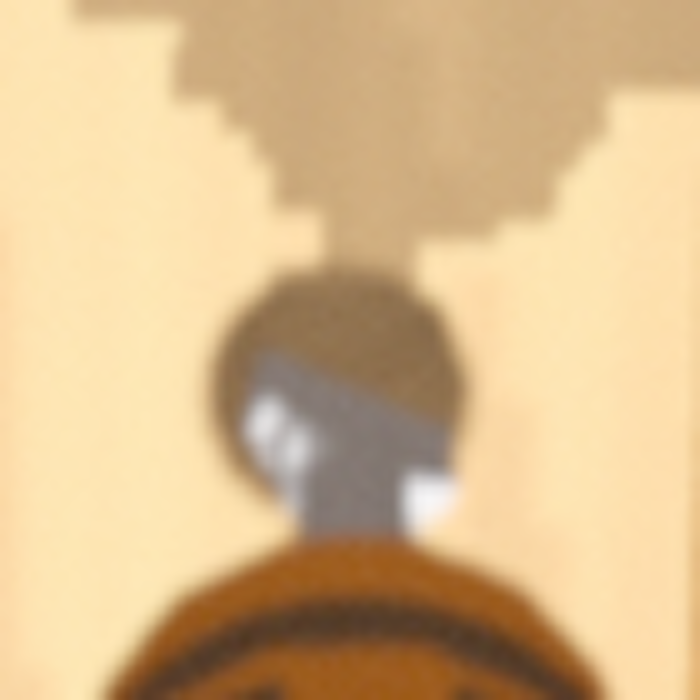

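The blade is over the hole, about 1 mm toward +y. Nudging it back and inserting.

```bash

python3 -m creep '{"hand":[20,20,20,20,20],"delta_pos":[[0,-0.001,0],[0,0,0.003],[0,0,0.004],[0,0,0.004],[0,0,0]],"turn":[0,0,0,0,0]}'
python3 - <<'E'
from h import *
s=env.get_state(); print(s["tcp_pos"],s["wrist_force"],s["ft_torque"])
E
python3 -m creep '{"hand":[20,20,20,20,20],"delta_pos":[[0,0,0.006],[0,0,0.008],[0,0,0.008],[0,0,0.006],[0,0,0]],"turn":[0,0,0,0,0]}'
python3 - <<'E'
from h import *
s=env.get_state(); print(s["tcp_pos"],s["wrist_force"],s["ft_torque"])
E
```

```text
clock: 31.17
tcp_pos: [0.5184, 0.3831, 0.1839]
orientation: [-0.001, -0.024, 1.0, -0.0]
wrist_force: [-0.3, -0.1, -1.4]
finger_gap: 0.0281
[0.51843323 0.38311298 0.18394674] [-0.3143176  -0.08696487 -1.3549167 ] [-1.68039657e-02  1.72397159e-05  8.10228971e-03]
clock: 31.58
tcp_pos: [0.518, 0.3829, 0.1607]
orientation: [-0.001, -0.024, 1.0, -0.001]
wrist_force: [-0.7, -0.5, -0.8]
finger_gap: 0.028
[0.5179855  0.38288779 0.16068926] [-0.73271829 -0.45428495 -0.76806865] [ 0.03667509  0.00552913 -0.02493478]
```

```bash

python3 -m creep '{"hand":[20,20,20,20,20],"delta_pos":[[0,0,0.012],[0,0,0.014],[0,0,0.012],[0,0,0.006],[0,0,0]],"turn":[0,0,0,0,0]}'
python3 - <<'E'
from h import *
s=env.get_state(); print(s["tcp_pos"],s["wrist_force"],s["ft_torque"])
E
python3 -m creep '{"hand":[20,20,20,20,20],"delta_pos":[[0,0,0.001],[0,0,0.001],[0,0,0.001],[0,0,0],[0,0,0]],"turn":[0,0,0,0,0]}'
python3 - <<'E'
from h import *
s=env.get_state(); print(s["tcp_pos"],s["wrist_force"],s["ft_torque"])
E
```

```text
clock: 32.0
tcp_pos: [0.5177, 0.3827, 0.1251]
orientation: [-0.002, -0.024, 1.0, -0.001]
wrist_force: [-0.6, -0.4, -1.8]
finger_gap: 0.0282
[0.51767413 0.38269158 0.12506378] [-0.58989121 -0.3585387  -1.84297825] [ 0.00120381 -0.06790718 -0.0249351 ]
clock: 32.42
tcp_pos: [0.519, 0.3835, 0.1254]
orientation: [0.0, -0.024, 1.0, 0.0]
wrist_force: [-0.2, -0.1, -1.3]
finger_gap: 0.0279
[0.51903186 0.38348023 0.12535994] [-0.24473256 -0.05646165 -1.3025307 ] [ 0.01012186 -0.05506051 -0.00336446]
```

```bash

python3 -m creep '{"hand":[20,20,20,20,20],"delta_pos":[[0,0,0.002],[0,0,0.002],[0,0,0.0015],[0,0,0.001],[0,0,0]],"turn":[0,0,0,0,0]}'
python3 -m creep '{"hand":[20,20,20,20,20],"delta_pos":[[0,0,0.0007],[0,0,0.0005],[0,0,0],[0,0,0],[0,0,0]],"turn":[0,0,0,0,0]}'
python3 - <<'E'
from h import *
s=env.get_state(); print(s["tcp_pos"],s["wrist_force"],s["ft_torque"])
E
```

```text
clock: 32.83
tcp_pos: [0.5187, 0.3833, 0.1195]
orientation: [-0.0, -0.024, 1.0, -0.0]
wrist_force: [-0.5, -0.2, -1.4]
finger_gap: 0.0279
clock: 33.25
tcp_pos: [0.5188, 0.3834, 0.1193]
orientation: [0.0, -0.024, 1.0, 0.0]
wrist_force: [-2.4, -1.6, 4.2]
finger_gap: 0.0277
[0.51884418 0.38338171 0.11931036] [-2.44949162 -1.60481488  4.21607708] [-0.2184001   0.41366851  0.01915141]
```

The handle is seated on the block at TCP z 0.1193, with about 5 N. Opening slowly and retreating.

```bash

python3 -m creep '{"hand":[29,31,35,40,50],"delta_pos":[[0,0,0],[0,0,0],[0,0,0],[0,0,0],[0,0,0]],"turn":[0,0,0,0,0]}' 20
python3 -m creep '{"hand":[85,85,85,85,85],"delta_pos":[[0,0,0],[0,0,0],[0,0,0],[0,0,0],[0,0,0]],"turn":[0,0,0,0,0]}'
python3 - <<'E'
from h import *
c=env.read_camera("wrist"); save(c,"w21.png")
E
```

```text
clock: 33.67
tcp_pos: [0.5188, 0.3834, 0.1185]
orientation: [-0.0, -0.024, 1.0, -0.0]
wrist_force: [0.2, -0.2, 0.4]
finger_gap: 0.0493
clock: 34.08
tcp_pos: [0.5188, 0.3834, 0.1188]
orientation: [0.0, -0.024, 1.0, -0.0]
wrist_force: [0.2, 0.5, -0.4]
finger_gap: 0.0847
```

View pics/w21.png

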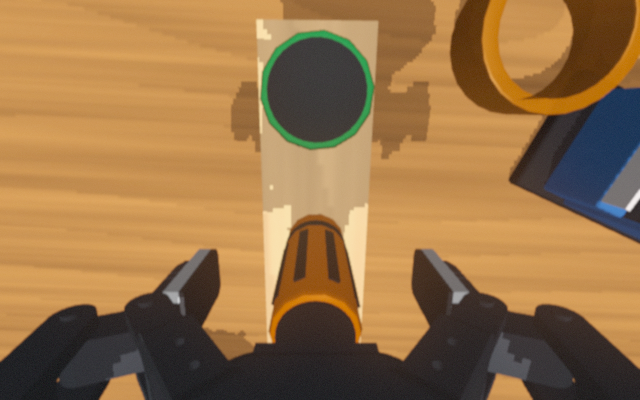

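The fingers are clear on both sides and the handle stands upright. Retreating up.

```bash

python3 -m creep '{"hand":[85,85,85,85,85],"delta_pos":[[0,0,-0.01],[0,0,-0.03],[0,0,-0.04],[0,0,-0.04],[0,0,-0.04]],"turn":[0,0,0,0,0]}'
python3 -m creep '{"hand":[85,85,85,85,85],"delta_pos":[[0,0,-0.04],[0,0,-0.03],[0,0,-0.01],[0,0,0],[0,0,0]],"turn":[0,0,0,0,0]}'
python3 -m creep '{"hand":[85,85,85,85,85],"delta_pos":[[0,0,0],[0,0,0],[0,0,0],[0,0,0],[0,0,0]],"turn":[0,0,0,0,0]}'
python3 - <<'E'
from h import *
c=env.read_camera("wrist"); D=c["depth"]; save(c,"w22.png")
s=env.get_state();print(s["tcp_pos"])
for name,g in dict(green=(.4477,.3814),orange=(.519,.384),blue=(.590,.387)).items():
  r0,q0=map(int,proj(c,[*g,.165]));P=[]
  for r in range(max(0,r0-25),min(400,r0+26)):
    for q in range(q0-25,q0+26):
      if D[r,q]>0:
        w=world(c,r,q,depth=D[r,q])
        if .155<w[2]<.180:P.append(w)
  if len(P)<20: print(name,len(P)); continue
  P=np.ascontiguousarray(np.array(P,np.float32)); top=P[P[:,2]>.161]; print(name,len(P),top.mean(0),np.median(top[:,2]),cv2.minEnclosingCircle(np.ascontiguousarray(top[:,:2])))
c=env.read_camera("side"); save(c,"s22.png",4,(180,330,240,400))
E
```

```text
clock: 34.55
tcp_pos: [0.5185, 0.3832, 0.2487]
orientation: [0.0, -0.024, 1.0, -0.0]
wrist_force: [1.0, 0.0, -0.4]
finger_gap: 0.085
clock: 34.97
tcp_pos: [0.5189, 0.3834, 0.3105]
orientation: [0.0, -0.024, 1.0, 0.0]
wrist_force: [-0.5, 0.0, -0.2]
finger_gap: 0.0849
clock: 35.38
tcp_pos: [0.5186, 0.3833, 0.31]
orientation: [-0.001, -0.024, 1.0, -0.0]
wrist_force: [-0.7, -0.4, -0.0]
finger_gap: 0.0849
[0.51870686 0.38329389 0.31026952]
green 1045 [0.4474214  0.38131824 0.16546775] 0.16564801 ((0.44760194420814514, 0.38121747970581055), 0.014993507415056229)
orange 890 [0.51828897 0.3843082  0.16544645] 0.16568664 ((0.5191078782081604, 0.3841235041618347), 0.0150137422606349)
blue 804 [0.5896097  0.38659677 0.16537392] 0.16566521 ((0.5909891128540039, 0.386823832988739), 0.014996843412518501)
```

View pics/w22.png

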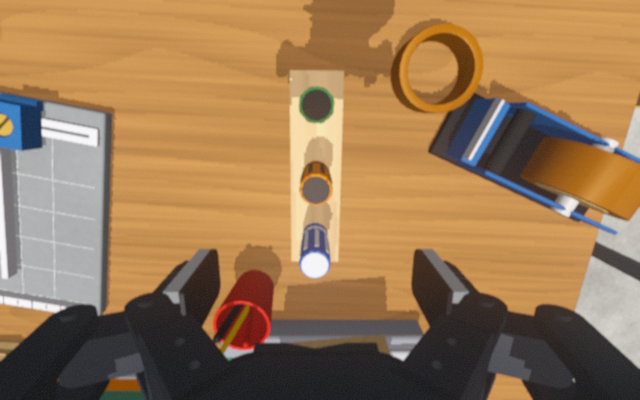

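View pics/s22.png

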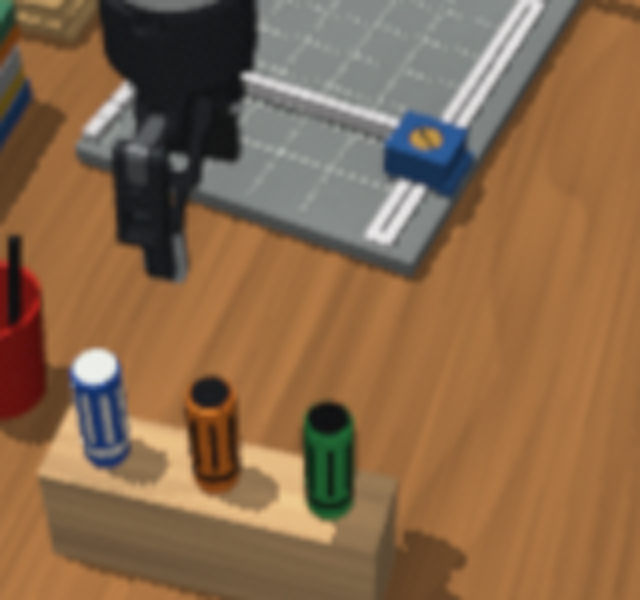

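All three tools stand upright within 0.3 mm of where they started. The orange handle's top is at z 0.1657, the same as at the start, and the gripper is clear. Handing in.

```bash
python3 -c "
from workcell import env
print(env.hand_in())"
```

```text
the job is handed in; nothing more can be done
None
```

The clamp screw is tightened to its stop, the orange screwdriver is back upright in its hole (the middle one), and the job is handed in at about 35 s on the clock. No verdict is reported, so the checks below are my own measurements.

- **Entering the slot:** I lined the blade up with the slot from the wrist camera and lowered it in small steps. It went straight in without resistance, so the search by rotation was not needed. It bottomed about 7 mm down with about 5 N of pressure.
- **Tightening:** The turning moment stayed at the screw's drag of about 0.10 N m. At the stop it rose to 0.15, 0.23, then 0.28 N m, and I stopped there.
- **Screw angle:** In the images the slot turned about 62°, from +13.4° to −48.3° (read again after lifting: −49.6°). That is about 1.08 rad, which puts the screw at 1.48 or more even from the lowest possible start.
- **Tools at the end:** The orange handle's top is at z = 0.1657 m, the same as at the start, and within about 1 mm of the hole's centre. The blue and green tools are within about 0.3 mm of where they were. The gripper is open and well clear.
- **What differed:** The screwdriver slipped about 5° in the grip at the stop, which did not matter. The network's point for the screw was up to 4 mm from the depth and outline measurements, so I used those instead.

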